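# Fish the stroke spacer out of a piston filler with sprung tongs and park it

## Task

Set the piston filler to large portions: with the sprung tongs, squeezed round it, pull the orange stroke spacer out of the bottom of the cylinder and push it gently but fully home on the bare parking pin, then put the tongs back upright in their stand. The spacer touches food, so never touch it with the gripper's fingers. Do not force tongs or spacer against the filler (25 N is too much), and leave the piston and the stack of bowls where they are.

Things in the scene. Friction and masses are not known exactly. Their poses are not given: they have to be found in the camera images.
- tongs_grip (a point): Midway between the two black ribbed finger pads of the sprung kitchen tongs (136 mm long, 0.14 kg), which stand upright in their stand, tips down. z up along the tongs; the pads (14 mm wide along x, 18 mm tall) lie along +y and -y, 43 mm apart over the outside when released, 36 mm with the jaws on the spacer. The hinge head ends 48 mm above this point, the tips 88 mm below.
- tongs: The tongs' hinge head, 14 x 22 mm; origin on the hinge, 42 mm above tongs_grip, same axes. Pads 1 mm nearer to each other bring the jaws 3.1 mm nearer. The spring pushes each pad out with 4 N when released and 8 N at the spacer's width, so carry the tongs at a set opening with more grip than that; 30 to 40 N of grip bites on the spacer with 7 to 10 N.
- tongs_tip (a point): Midway between the lower ends of the two jaws, on the tongs' centre line, axes as tongs_grip. Each jaw: black silicone, a shallow V, 20 mm tall, 16 mm wide along x, 3 mm thick. Gap between the jaws (6 to 7 mm more over their outside): 42 mm released, too wide for the cylinder; about 29 mm (pads 38 mm over the outside) to enter round the spacer; 23 mm on the spacer.
- tongs_l (a joint): How far each arm of the tongs is squeezed, rad: 0 released, about 0.054 right for entering the cylinder round the spacer, 0.077 jaws on the spacer; 0.01 rad closes the jaws by 2.6 mm and the pads by 0.84 mm.
- spacer_mid (a point): Centre, half-way up, of the stroke spacer: an orange plastic ring, 22 mm outside, 12 mm bore, 18 mm tall, 0.03 kg, standing at the bottom of the filler's cylinder over the guide pin. z along its bore.
- spacer: The same orange ring; origin at the centre of its underside, z along its bore.
- well_floor (a point): Centre of the bottom of the filler's steel cylinder: 42 mm bore, 62 mm deep, open at the top, rim 80 mm above the table and 62 mm across its flange. A guide pin, 9.6 mm thick with a domed end, stands 26 mm up from here; two small sprung balls in its sides, 11 mm up, hold the spacer's bore with about 1 to 2 N.
- park_seat (a point): Middle of the parking pin's slot in the plate, at the height (18 mm above the table) of the pin's round flat seat, 24 mm across. The pin is clamped anywhere up to 8 mm off this point along the filler's y: see or feel where. Pin: 9.6 mm thick, 26 mm tall over its seat, domed; two sprung balls 11 mm up that the ring must be pushed past with about 4 N.
- filler: The opened piston filler, fixed: aluminium base plate, 104 mm along its x by 190 mm along its y, top 14 mm up, with the steel cylinder at +42 mm along its y and the parking pin in a slot along y about -46 mm; the outlet stub points along its -x, a capped inlet along +x. Origin under the centre of the plate.
- stand_floor (a point): Centre of the floor of the tongs' stand, 4 mm above the table: a fixed narrow steel pocket, inside 18 mm along x and 60 mm along y, mouth 58 mm above the table, with lips flared outward along x up to 66 mm. The tongs stand in it with their tips on this floor, pads to either side along y.
- stand: The stand, on a foot 56 x 88 mm; origin under its centre, axes as stand_floor.
- piston: The filler's piston, taken out: steel disc 39 mm across with two black rings, a rod and a black T-handle 116 mm up, standing on its face, 0.35 kg, loose. Origin under its centre.
- pulp_stack: Stack of five white pulp bowls, 153 mm across, 68 mm high, loose, waiting to be filled. Origin under its centre.

How it is judged:
On the way, in this order (a step that is already met when the one before it is completed fails the run):
1. the spacer is lifted clear of the cylinder in the tongs (z of spacer_mid in the frame of well_floor above 0.072 m and distance between spacer_mid and tongs_tip below 0.03 m), for 0.1 s.
2. the spacer is fully home on the parking pin (horizontal distance between spacer_mid and park_seat below 0.011 m and z of spacer_mid in the frame of park_seat between 0.006 and 0.011 m and angle between spacer's own z axis and vertical below 0.12 rad), for 0.2 s.
At the end, for the whole second after the job is handed in: The spacer sits upright and at rest on the parking pin (within 11 mm of park_seat, as the pin may stand off it; underside within 2 mm of the seat; tilt below 0.12 rad); the tongs rest in their stand, tips within 12 mm of its floor and 20 mm of its centre, tilt below 0.25 rad (all of step 2 and linear speed of spacer below 0.02 m/s and horizontal distance between tongs_tip and stand_floor below 0.02 m and z of tongs_tip in the frame of stand_floor below 0.012 m and angle between tongs's own z axis and vertical below 0.25 rad and linear speed of tongs below 0.03 m/s); the robot touches nothing.
It fails at once if the gripper's fingers touch the spacer (contact force between the fingers and spacer above 0.3 N).
It fails at once if the tongs are forced against the filler with more than 25 N (contact force between tongs and filler above 25 N).
It fails at once if the spacer is forced against the filler with more than 25 N (contact force between spacer and filler above 25 N).
It fails at once if the piston is knocked or moved (distance of piston from where it was at the start of the episode above 0.03 m or angle between piston's own z axis and vertical above 0.4 rad).
It fails at once if the stack of bowls is pushed away (distance of pulp_stack from where it was at the start of the episode above 0.03 m).
It also fails if it takes over 72 s, if anything falls off the work surface, if the arm or the gripper's body presses on something with over 40 N, if the wrist force passes 120 N, or if a joint passes its speed limit or range.

## Robot

A 6-joint arm with a two-finger parallel gripper is mounted at the origin on a cart in front of the work surface, level with it; the furniture and walls round the work are solid. World frame = base frame: x ahead of the robot, y to its left, z up, the work surface at z = 0. Lengths are in m, angles in rad, forces in N, time in s.
With the tool pointing down it reaches from about 0.35 to 0.975 m from the base axis. Payload 7.1 kg.
Tool frame: the origin (TCP) lies at the very end of the fingers, on their centre line; the grasp point (between the pads) lies 19 mm behind it (bot.grip_depth is the z of the grasp point in the tool frame, in m); z points along the fingers, y is the direction in which the jaws open and shut (so a half turn about z gives the same grasp; the last joint's range is limited). The gripper opens to 88 mm and grips with 3 to 60 N. Pads are 20 mm wide; open, the fingers measure 115 mm over their backs; the gripper's body (75 mm by 178 mm) begins 61 mm behind the grasp point.
Start: joints at [0.734, 0.423, 1.63, -0, 1.089, -0.019], TCP at [0.456, 0.427, 0.223] pointing down, gripper open.
Joint ranges: [-3, 3], [-0.9, 2.11], [0.09, 2.58], [-1.31, 4.45], [0.11, 2.69], [-2.54, 2.54]. Speed limits (rad/s): [2.39, 2.39, 3.01, 3.14, 3.14, 3.14].

## Interface

Orientations are given as a unit quaternion [x, y, z, w].
In Python, from bench import readout, viewer, workorder, bot gives the robot as it stands.
- The arm moves only by the shell command python3 -m handwheel 'ROWS'. ROWS is text: rows parted by semicolons, each of 7 numbers parted by spaces: the finger opening in mm, from 0 to 87.8, then the shift along the tool's x, y, z in mm, then the turn, a rotation vector about the tool's x, y, z in degrees. A call has 1 to 12 rows; each row shifts and turns the commanded pose from where the row before left it, along the tool's axes as they then stand; what a row does not reach is not made up. A row lasts 1/10 s, in which the tool goes at most 50 mm and 8.59 degrees, less where a joint would pass 70% of its speed; a pose out of reach is approached as far as the arm can. A call is refused whole if a number of a shift passes 50 or a number of a turn 8.59, either way. A call with a gripper value outside its range is refused whole. The fingers move at their own pace and stop on an object; the grip force is fixed at half the most. Time passes only in rows, so rows that do not move let the fingers close. It gives the time, the measured TCP pose, the force and the opening at its end, in the units of the state.
- readout.get_obs(): the state, without advancing time (a new reading comes with each control period).
- viewer.read_camera(name): name is "scene" or "top" or "wrist"; returns a dict with "img" (420x560x3 uint8, red, green, blue), "range_z" (420x560 float32, m along the optical axis (not along the pixel's ray), 0 where there is no reading), "fx", "fy", "cx", "cy" (pixels), "world_to_cam" (4x4, takes a point from world to camera coordinates). Camera axes: x right, y down, z forward; pixel columns grow to the right and rows downward; lengths in m; the calibration is good to about 2 mm. A picture is of the moment at which its call begins.
- workorder.sign_off(): hands the job in, once; it reports no verdict.
The state is a dict: "clock": time; "joints": joint angles; "qd": joint speeds; "joint_torque": joint torques, N m; "eef_pos": TCP position; "tcp_rot": TCP orientation; "wrist_force": force on the tool from outside, world axes, zero at the start; "wrist_torque": the same for the moment, N m; "width": opening from 0.0 (shut) to 1.0 (fully open).
Only numpy, scipy, OpenCV 4.12 (cv2) and the standard library are available. Lean on these libraries where they do the work, as an engineer would, in place of code of your own. Each camera call takes 0.05 s, during which the arm holds its last target.

## Working session

There is one attempt and no reset: what is moved stays moved. The work goes in short steps, Python scripts to look and compute and a shell command to move; the robot and the scene stay as the last step left them, time stands still between calls to the robot, and variables do not carry over. Pictures are saved under pics/ and viewed, and the job is handed in when it is done.

```bash
ls; mkdir -p pics; python3 - <<'E'
from bench import readout, viewer, workorder, bot
import cv2,numpy as np
o=readout.get_obs();print(o, bot.grip_depth)
for n in ("scene","top","wrist"):
    c=viewer.read_camera(n);cv2.imwrite(f"pics/{n}0.png",c["img"][:,:,::-1]);print(n,c["fx"],c["cx"],c["cy"],np.round(c["world_to_cam"],3).tolist())
    np.savez(f"{n}0.npz",**c)
E
```

```text
pics
{'clock': 0.0, 'joints': array([ 7.33999774e-01,  4.23819674e-01,  1.63070206e+00,  2.17398203e-05,
        1.08858336e+00, -1.90447451e-02]), 'qd': array([ 0.00086441, -0.0001957 ,  0.00154262,  0.00042215, -0.00161976,
        0.00194528]), 'joint_torque': array([-4.56963025e-04, -5.44608808e+01, -2.73667109e+01,  6.44839718e-02,
        2.26086419e-02, -1.75726163e-04]), 'eef_pos': array([0.45558819, 0.42704225, 0.22191017]), 'tcp_rot': array([ 3.97582663e-01,  9.17566049e-01, -6.84040194e-04, -3.22575983e-04]), 'wrist_force': array([-0.31647779, -0.15167595,  0.05012311]), 'wrist_torque': array([-0.06318958, -0.02233503,  0.00723178]), 'width': 0.9966200437945614} -0.0187
scene 439.51610440297685 277.5223175246248 206.8118041405514 [[-0.7, -0.714, 0.008, 0.339], [-0.342, 0.325, -0.882, 0.308], [0.627, -0.62, -0.472, 0.566], [0.0, 0.0, 0.0, 1.0]]
top 426.4012870927334 281.02944672236544 213.94718931338684 [[0.006, -1.0, -0.004, -0.095], [-0.98, -0.005, -0.198, 0.574], [0.198, 0.005, -0.98, 0.887], [0.0, 0.0, 0.0, 1.0]]
wrist 337.52333487745375 281.1080315311944 218.17477437435102 [[0.729, 0.684, -0.002, -0.625], [0.661, -0.704, 0.261, -0.033], [0.178, -0.192, -0.965, 0.391], [0.0, 0.0, 0.0, 1.0]]
```

View pics/scene0.png

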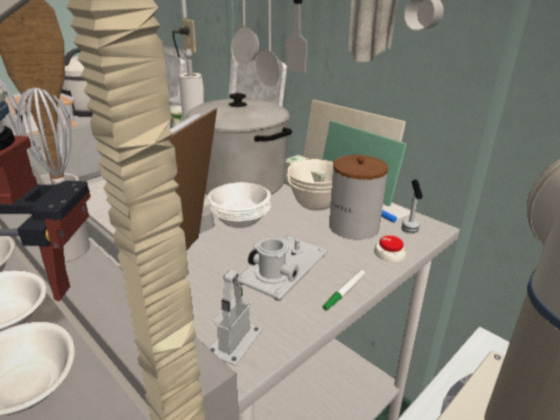

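View pics/top0.png

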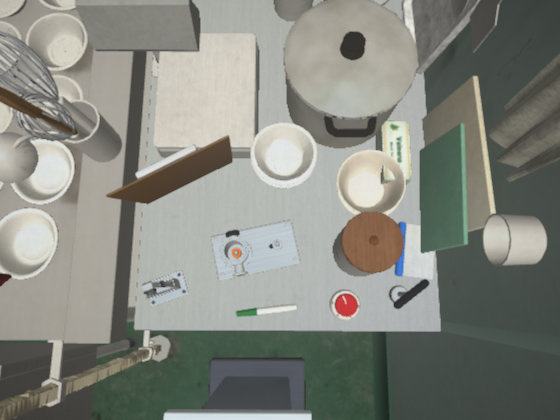

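View pics/wrist0.png

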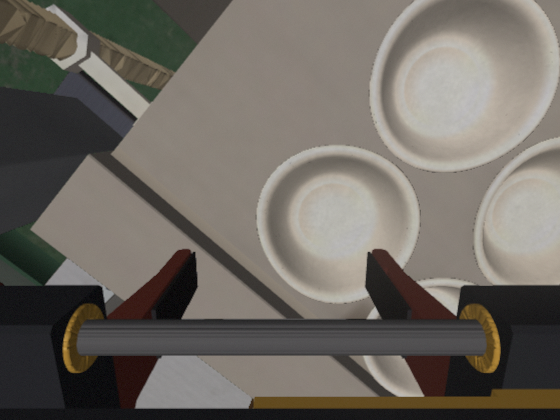

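The scene view shows the stand with the tongs (~232,310) and the filler (~275,265). In the top view the stand is at about (163,288), the orange ring in the cylinder at (236,253) and the parking pin at (277,244). Next I'll take zooms and depth maps.

```bash
cat > h.py <<'E'
import numpy as np,cv2
def ld(n): return dict(np.load(n+".npz"))
def world(c):
    H,W=c["range_z"].shape;u,v=np.meshgrid(np.arange(W),np.arange(H));z=c["range_z"]
    p=np.stack([(u-c["cx"])/c["fx"]*z,(v-c["cy"])/c["fy"]*z,z],-1)
    R=c["world_to_cam"][:3,:3];t=c["world_to_cam"][:3,3]
    return (p-t)@R
def ray(c,u,v,h):
    R=c["world_to_cam"][:3,:3];t=c["world_to_cam"][:3,3]
    o=-R.T@t; d=R.T@np.array([(u-c["cx"])/c["fx"],(v-c["cy"])/c["fy"],1]);s=(h-o[2])/d[2];return o+s*d
def proj(c,p):
    q=c["world_to_cam"][:3,:3]@np.asarray(p)+c["world_to_cam"][:3,3];return np.array([c["fx"]*q[0]/q[2]+c["cx"],c["fy"]*q[1]/q[2]+c["cy"]])
E
python3 - <<'E'
from h import *
t=ld("top0");s=ld("scene0")
W=world(t)
for uv in [(163,288),(163,280),(236,253),(277,244),(60,300),(120,250),(215,150),(120,195),(180,178),(140,20),(160,350),(130,365),(100,400),(283,155),(410,293),(345,300),(345,240),(260,312),(200,240),(200,300),(35,170),(20,240),(80,130),(250,400),(140,330),(140,240)]:
    print(uv,np.round(W[uv[1],uv[0]],3),t["range_z"][uv[1],uv[0]])
a=t["img"][215:315,130:310,::-1];cv2.imwrite("pics/a.png",cv2.resize(a,None,fx=4,fy=4,interpolation=cv2.INTER_CUBIC))
a=s["img"][225:365,200:340,::-1];cv2.imwrite("pics/b.png",cv2.resize(a,None,fx=4,fy=4,interpolation=cv2.INTER_CUBIC))
Ws=world(s)
for uv in [(130,50),(150,200),(170,380),(232,280),(232,330),(40,200),(60,270)]: print('s',uv,np.round(Ws[uv[1],uv[0]],3))
E
```

```text
(163, 288) [0.412 0.174 0.007] 0.9630084
(163, 280) [0.426 0.151 0.091] 0.8825532
(236, 253) [0.489 0.007 0.042] 0.9425737
(277, 244) [ 0.509 -0.083  0.042] 0.946528
(60, 300) [0.384 0.381 0.05 ] 0.91555977
(120, 250) [0.49  0.253 0.072] 0.9146529
(215, 150) [0.654 0.028 0.247] 0.7749528
(120, 195) [ 0.387 -0.097  0.983] 0.0
(180, 178) [0.633 0.117 0.134] 0.8813291
(140, 20) [0.956 0.203 0.195] 0.8860044
(160, 350) [ 0.191  0.387 -0.775] 1.686636
(130, 365) [ 0.185  0.381 -0.42 ] 1.3368256
(100, 400) [ 0.     0.614 -0.79 ] 1.6644206
(283, 155) [ 0.721 -0.096  0.03 ] 1.0002321
(410, 293) [ 0.403 -0.35   0.117] 0.85002905
(345, 300) [ 0.388 -0.233  0.034] 0.929364
(345, 240) [ 0.502 -0.217  0.16 ] 0.82872796
(260, 312) [ 0.361 -0.047  0.017] 0.94188595
(200, 240) [ 0.523  0.096 -0.   ] 0.99127436
(200, 300) [ 0.386  0.09  -0.   ] 0.9643825
(35, 170) [0.674 0.468 0.054] 0.9702121
(20, 240) [0.513 0.48  0.056] 0.9356179
(80, 130) [0.697 0.284 0.234] 0.79740256
(250, 400) [ 0.111 -0.006 -0.296] 1.1992537
(140, 330) [ 0.265  0.481 -0.801] 1.727336
(140, 240) [ 0.523  0.237 -0.003] 0.994727
s (130, 50) [0.184 0.394 0.504]
s (150, 200) [0.186 0.394 0.426]
s (170, 380) [0.184 0.399 0.293]
s (232, 280) [0.404 0.174 0.134]
s (232, 330) [0.394 0.186 0.05 ]
s (40, 200) [0.401 0.395 0.346]
s (60, 270) [0.415 0.391 0.257]
```

View pics/a.png

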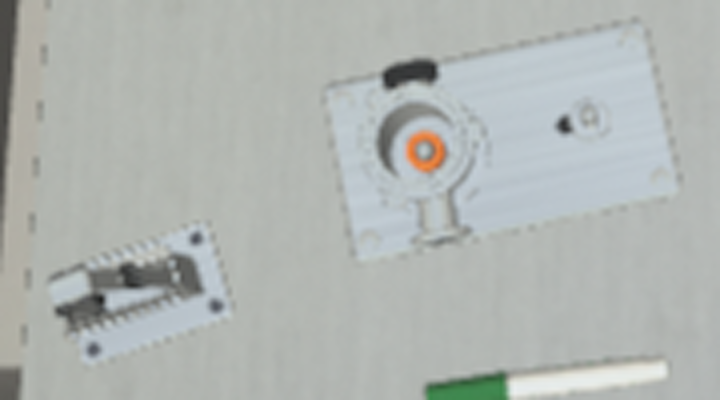

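View pics/b.png

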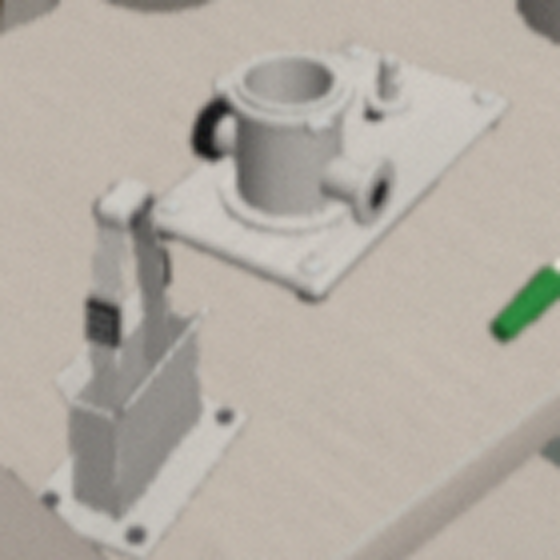

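The crops show: plate corners at crop (323,87), (640,20), (682,190), (360,262); ring at (425,150); parking pin's seat at (588,118); and the tongs' hinge end near (75,285). I'll fit these from depth.

```bash
python3 - <<'E'
from h import *
t=ld("top0");s=ld("scene0");W=world(t);Ws=world(s)
P=W[200:330,120:320].reshape(-1,3)
m=(P[:,2]>.008)&(P[:,2]<.02)&(P[:,1]<.08)&(P[:,0]>.4)
r=cv2.minAreaRect((P[m,:2]*1000).astype(np.float32));print('plate',r)
print('plate rays',[np.round(ray(t,130+u/4,215+v/4,.014)[:2],4).tolist() for u,v in [(323,87),(640,20),(682,190),(360,262)]])
print('seat',ray(t,130+588/4,215+118/4,.018),'ring',ray(t,130+425/4,215+150/4,.036))
print('foot rays',[np.round(ray(t,130+u/4,215+v/4,.004)[:2],4).tolist() for u,v in [(200,222),(232,315),(90,364)]])
print('foot bolts',[np.round(ray(t,130+u/4,215+v/4,.006)[:2],4).tolist() for u,v in [(196,237),(216,305),(92,349)]])
for nm,w in(('top',W),('scene',Ws)):
    P=w.reshape(-1,3);b=(abs(P[:,0]-.415)<.08)&(abs(P[:,1]-.17)<.08)
    for lo,hi in((.1,.125),(.125,.16),(.055,.07),(.002,.015)):
        q=P[b&(P[:,2]>lo)&(P[:,2]<hi)]
        if len(q): print(nm,lo,len(q),np.round(q.mean(0),4),np.round(q.min(0),3),np.round(q.max(0),3))
    q=P[(P[:,2]>.2)&(P[:,0]>.45)&(P[:,0]<.75)&(abs(P[:,1]-.14)<.14)]
    print('board',np.round(q.min(0),3),np.round(q.max(0),3))
# tongs head mask top
E
```

```text
plate ((501.26654052734375, -33.5318603515625), (104.16181182861328, 190.1108856201172), 12.454103469848633)
plate rays [[0.5286, 0.0691], [0.5687, -0.1127], [0.4709, -0.1366], [0.4295, 0.0444]]
seat [ 0.51110654 -0.08313564  0.018     ] ring [0.49038968 0.00715385 0.036     ]
foot rays [[0.452, 0.138], [0.3999, 0.1172], [0.3724, 0.1956]]
foot bolts [[0.4434, 0.1393], [0.4054, 0.126], [0.3807, 0.1945]]
top 0.1 49 [0.4174 0.1558 0.1103] [0.4   0.147 0.1  ] [0.426 0.186 0.124]
top 0.125 105 [0.4128 0.1666 0.1377] [0.403 0.157 0.125] [0.423 0.179 0.144]
top 0.055 177 [0.4128 0.1589 0.0634] [0.39  0.132 0.055] [0.438 0.195 0.07 ]
top 0.002 1252 [0.4119 0.159  0.0038] [0.335 0.09  0.002] [0.495 0.235 0.013]
board [0.553 0.    0.2  ] [0.75  0.28  0.488]
scene 0.1 197 [0.4097 0.1748 0.1115] [0.4  0.15 0.1 ] [0.424 0.191 0.125]
scene 0.125 175 [0.4096 0.1726 0.1364] [0.401 0.159 0.125] [0.423 0.181 0.142]
scene 0.055 375 [0.4126 0.1733 0.0621] [0.387 0.133 0.055] [0.436 0.203 0.07 ]
scene 0.002 1439 [0.398  0.1618 0.0045] [0.335 0.09  0.002] [0.495 0.225 0.015]
board [0.573 0.    0.2  ] [0.746 0.28  0.501]
```

```bash
cat >> h.py <<'E'
from scipy.spatial.transform import Rotation as Ro
def goal(p,yaw_y=None,o=None):
    """delta in tool axes (mm) from now to world p (TCP); turn about tool z (deg) so tool y has world yaw yaw_y, tool vertical"""
    from bench import readout
    o=o or readout.get_obs();R=Ro.from_quat(o["tcp_rot"])
    print('t %.2f tcp'%o["clock"],np.round(o["eef_pos"]*1000,1),'F',np.round(o["wrist_force"],1),'w %.1f'%(o["width"]*87.8), 'tooly %.2f'%np.degrees(np.arctan2(*R.as_matrix()[[1,0],1])),'zaxis',np.round(R.as_matrix()[:,2],4))
    print('shift(now axes) mm',np.round(R.inv().apply((np.asarray(p)-o["eef_pos"])*1000),1))
    if yaw_y is not None:
        a=np.radians(yaw_y);y=np.array([np.cos(a),np.sin(a),0]);z=np.array([0,0,-1.]);T=Ro.from_matrix(np.stack([np.cross(y,z),y,z],1))
        print('rotvec deg',np.round((R.inv()*T).as_rotvec(degrees=True),2),'shift(after turn)',np.round(T.inv().apply((np.asarray(p)-o["eef_pos"])*1000),1))
def snap(n,name,crop=None,k=3):
    from bench import viewer
    c=viewer.read_camera(n);np.savez(name+".npz",**c);a=c["img"][:,:,::-1]
    if crop: x0,y0,x1,y1=crop;a=cv2.resize(a[y0:y1,x0:x1],None,fx=k,fy=k,interpolation=cv2.INTER_CUBIC)
    cv2.imwrite(f"pics/{name}.png",a);return c
E
python3 - <<'E'
from h import *
from bench import readout
o=readout.get_obs();w=ld("wrist0");M=w["world_to_cam"];C=-M[:3,:3].T@M[:3,3]
R=Ro.from_quat(o["tcp_rot"]).as_matrix()
print('cam in tool',R.T@(C-o["eef_pos"]),'view',R.T@M[2,:3])
goal([.412,.1668,.2],109.5);goal([.412,.1668,.2],-70.5)
P=world(ld("top0")).reshape(-1,3);Q=world(ld("scene0")).reshape(-1,3);P=np.vstack([P,Q])
for y in np.arange(-.1,.35,.05):
    q=P[(abs(P[:,1]-y)<.025)&(P[:,0]>.3)&(P[:,0]<.8)&(P[:,2]>.16)&(P[:,2]<.8)]
    if len(q): print(round(y,2),len(q),'xmin',q[:,0].min(),'z',q[:,2].min(),q[:,2].max())
E
```

```text
cam in tool [ 0.07069268  0.00127948 -0.16252774] view [-2.61459275e-01 -2.94532366e-04  9.65214464e-01]
t 0.15 tcp [455.7 427.1 222.1] F [-0.5  1.2 -0.5] w 87.5 tooly 43.14 zaxis [-9.e-04 -8.e-04 -1.e+00]
shift(now axes) mm [-160.1 -209.9   22.3]
rotvec deg [-6.000e-02 -4.000e-02 -6.635e+01] shift(after turn) [ 128.1 -230.8   22.1]
t 0.15 tcp [455.7 427.1 222.1] F [-0.5  1.2 -0.5] w 87.5 tooly 43.14 zaxis [-9.e-04 -8.e-04 -1.e+00]
shift(now axes) mm [-160.1 -209.9   22.3]
rotvec deg [-5.0000e-02  7.0000e-02  1.1364e+02] shift(after turn) [-128.1  230.8   22.1]
-0.1 127 xmin 0.7866832463880907 z 0.16006450609706907 0.21155532650548056
0.0 604 xmin 0.641539257045987 z 0.1600321300922189 0.30829270572629053
0.05 1571 xmin 0.6150669806989034 z 0.16011875267648884 0.3137027942128736
0.1 1907 xmin 0.5884143317387929 z 0.16002736791083583 0.31414791746157367
0.15 871 xmin 0.5627770783564053 z 0.16017015573691443 0.31358446734923245
0.2 243 xmin 0.5526404315783322 z 0.1603066496024099 0.30803867080432923
0.25 2768 xmin 0.6350530054802035 z 0.1600466729357835 0.5014017031067839
0.3 10117 xmin 0.6378245034872848 z 0.1600048177346091 0.5016690639312
```

```bash
python3 -m handwheel '87.8 0 0 0 0 0 -8.3;87.8 0 0 0 0 0 -8.3;87.8 0 0 0 0 0 -8.3;87.8 0 0 0 0 0 -8.3;87.8 0 0 0 0 0 -8.3;87.8 0 0 0 0 0 -8.3;87.8 0 0 0 0 0 -8.3;87.8 0 0 0 0 0 -8.3;87.8 20 -36 0 0 0 0;87.8 20 -36 0 0 0 0;87.8 20 -36 0 0 0 0;87.8 20 -36 0 0 0 0' && python3 -c "
from h import *
goal([.412,.1668,.2],109.5)"
```

```text
clock: 1.35
eef_pos: [0.4281, 0.2634, 0.2224]
tcp_rot: [-0.17, 0.985, -0.0, -0.0]
wrist_force: [0.4, 0.1, 0.5]
width: 1.006
t 1.35 tcp [428.1 263.4 222.4] F [0.4 0.1 0.5] w 88.3 tooly 109.58 zaxis [-3.e-04 -3.e-04 -1.e+00]
shift(now axes) mm [ 47.5 -85.7  22.4]
rotvec deg [-0.01 -0.02  0.08] shift(after turn) [ 47.4 -85.7  22.4]
```

```bash
python3 -m handwheel '87.8 16 -29 0 0 0 0;87.8 16 -29 0 0 0 0;87.8 16 -28 0 0 0 0;87.8 0 0 0 0 0 0;87.8 0 0 0 0 0 0' && python3 -c "
from h import *
goal([.412,.1668,.2],109.5)
snap('wrist','w1');snap('top','t1',(130,215,310,315),4)"
```

```text
clock: 1.85
eef_pos: [0.4124, 0.1675, 0.2228]
tcp_rot: [-0.169, 0.986, 0.0, 0.0]
wrist_force: [0.9, 0.4, -1.3]
width: 1.002
t 1.85 tcp [412.4 167.5 222.8] F [ 0.9  0.4 -1.3] w 88.0 tooly 109.44 zaxis [ 4.e-04  3.e-04 -1.e+00]
shift(now axes) mm [ 0.7 -0.5 22.8]
rotvec deg [ 0.01  0.03 -0.06] shift(after turn) [ 0.6 -0.5 22.8]
```

View pics/w1.png

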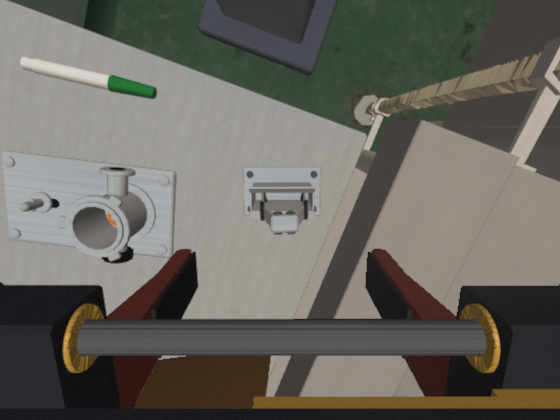

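The wrist view shows the stand's foot squared up with the image: bolts (249,174) and (313,174), hinge head at (285,222), fingers to either side. The filler is at left. I'll measure the head and stand.

```bash
python3 - <<'E'
from h import *
c=ld('w1')
a=c["img"][155:245,225:345,::-1];cv2.imwrite("pics/w1c.png",cv2.resize(a,None,fx=6,fy=6,interpolation=cv2.INTER_CUBIC))
a=c["img"][135:275,0:190,::-1];cv2.imwrite("pics/w1d.png",cv2.resize(a,None,fx=4,fy=4,interpolation=cv2.INTER_CUBIC))
E
```

```text
(no output)
```

View pics/w1c.png

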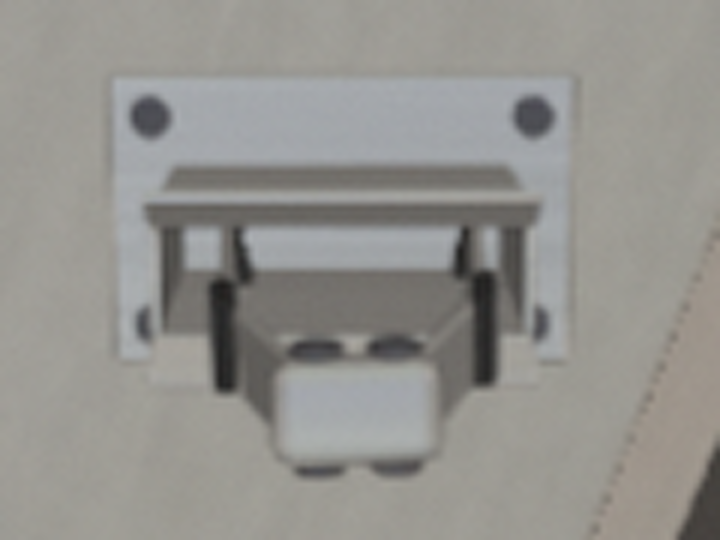

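View pics/w1d.png

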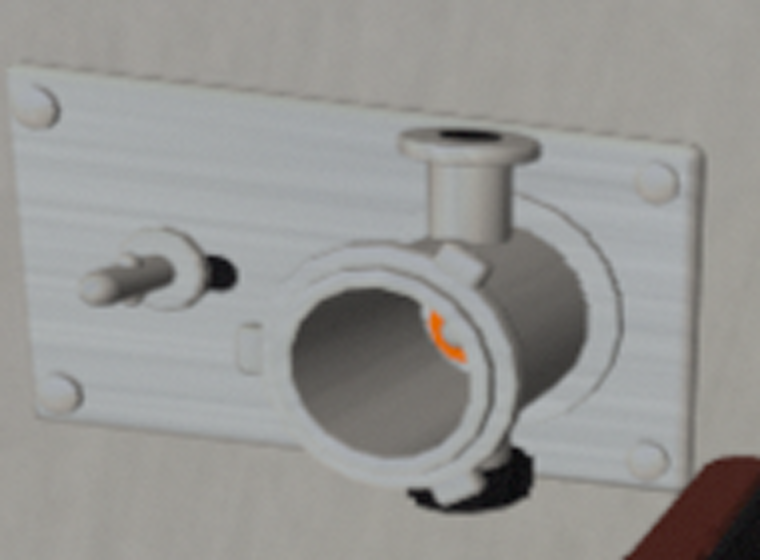

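```bash
python3 - <<'E'
from h import *
c=ld('w1')
f=lambda u,v,h:ray(c,225+u/6-.4,155+v/6-.4,h)
A=[f(112,77,.004),f(575,77,.004),f(121,360,.004),f(568,360,.004)]
print('foot',np.round(A,4)[:,:2].tolist(),np.mean(A,0)); 
d=A[1]-A[0];print('yaw y',np.degrees(np.arctan2(d[1],d[0])),np.linalg.norm(d),np.linalg.norm(A[2]-A[0]))
B=[f(275,362,.14),f(440,362,.14),f(275,465,.14),f(440,465,.14)]
print('head',np.mean(B,0),np.linalg.norm(B[1]-B[0]),np.linalg.norm(B[2]-B[0]))
g=lambda u,v,h:ray(c,u/4-.4,135+v/4-.4,h)
print('rim flange ctr?',g(396,364,.08)) 
print('pin top',g(97,287,.043),'seat',g(160,268,.018))
print('plate',np.round([g(10,68,.014),g(703,150,.014),g(690,490,.014),g(38,418,.014)],4)[:,:2].tolist(), np.mean([g(10,68,.014),g(703,150,.014),g(690,490,.014),g(38,418,.014)],0))
e=[f(148,205,.066),f(540,205,.066)];print('lip ends',e,np.mean(e,0))
E
```

```text
foot [[0.4024, 0.1187], [0.3735, 0.2006], [0.454, 0.1371], [0.425, 0.2191]] [0.41374334 0.16887873 0.004     ]
yaw y 109.48237341982215 0.08680294253019924 0.054812754936111575
head [0.41245155 0.1699572  0.14      ] 0.02065965751210417 0.013512635336626229
rim flange ctr? [0.48882938 0.01186957 0.08      ]
pin top [ 0.5113596 -0.0817709  0.043    ] seat [ 0.51206386 -0.08253225  0.018     ]
plate [[0.4718, -0.132], [0.4307, 0.0505], [0.529, 0.0726], [0.5704, -0.1114]] [ 0.50045991 -0.03006545  0.014     ]
lip ends [array([0.41079865, 0.13451715, 0.066     ]), array([0.38992739, 0.19350761, 0.066     ])] [0.40036302 0.16401238 0.066     ]
```

```bash
python3 -c "
from h import *
goal([.4128,.1685,.073],109.5)
P=world(ld('top0')).reshape(-1,3)
q=P[(abs(P[:,0]-.40)<.06)&(P[:,2]>.04)&(P[:,1]>.2)&(P[:,1]<.3)];print(q[:,1].min())"; 
```

```text
t 1.95 tcp [412.7 168.4 222.8] F [-0.1 -0.3  0.3] w 87.9 tooly 109.55 zaxis [ 5.e-04  4.e-04 -1.e+00]
shift(now axes) mm [  0.    0.  149.8]
rotvec deg [0.01 0.04 0.05] shift(after turn) [-1.000e-01  0.000e+00  1.498e+02]
0.25056234115689374
```

```bash
python3 -m handwheel '62 0 0 20 0 0 0;62 0 0 25 0 0 0;62 0 0 25 0 0 0;62 0 0 25 0 0 0;62 0 0 20 0 0 0;62 0 0 15 0 0 0;62 0 0 10 0 0 0;62 0 0 10 0 0 0;62 0 0 0 0 0 0;62 0 0 0 0 0 0' && python3 -c "
from h import *
goal([.4128,.1685,.073],109.5)
snap('wrist','w2');snap('scene','s2',(200,205,340,345),4)"
```

```text
clock: 2.95
eef_pos: [0.4125, 0.1681, 0.0728]
tcp_rot: [-0.17, 0.985, 0.0, 0.0]
wrist_force: [-0.2, 0.6, 0.9]
width: 0.704
t 2.95 tcp [412.5 168.1  72.8] F [-0.2  0.6  0.9] w 61.8 tooly 109.56 zaxis [ 1.e-04  1.e-04 -1.e+00]
shift(now axes) mm [-0.4  0.3 -0.2]
rotvec deg [0.   0.01 0.06] shift(after turn) [-0.4  0.3 -0.2]
```

View pics/w2.png

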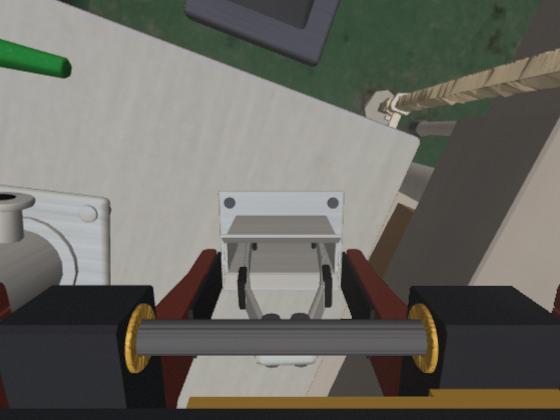

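View pics/s2.png

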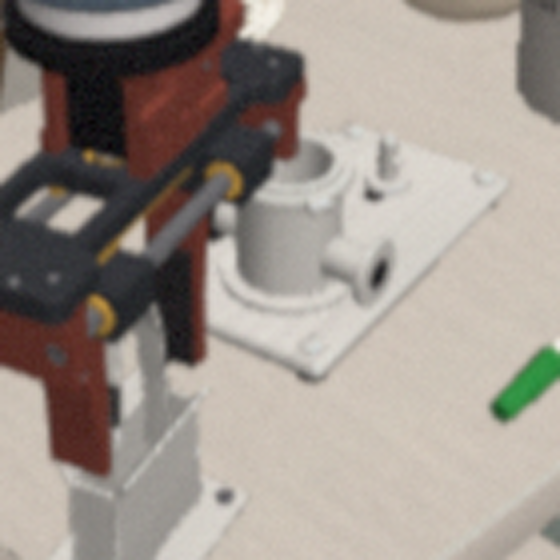

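The fingers straddle the tongs: pads at u=243/328, finger tips at 217/345, so the tongs sit about 1.5 mm towards +tool y. I'll check x by projecting the expected pad corners.

```bash
python3 - <<'E'
from h import *
c=ld('w2')
from bench import readout
o=readout.get_obs();R=Ro.from_quat(o["tcp_rot"]).as_matrix()
def T(x,y,z): return np.round(proj(c,o["eef_pos"]+R@np.array([x,y,z])/1000),1)
for n,p in dict(padtop_near=(7,21.5,-28),padtop_far=(-7,21.5,-28),padbot_near=(7,21.5,-10),padtopnearL=(7,-21.5,-28),head_near=(7,0,-67),head_far=(-7,0,-67),tipfing=(10,31,0),tipfingL=(10,-31,0)).items(): print(n,T(*p))
a=c["img"][180:380,200:370,::-1];cv2.imwrite("pics/w2c.png",cv2.resize(a,None,fx=4,fy=3,interpolation=cv2.INTER_CUBIC))
E
```

```text
padtop_near [330.5 278. ]
padtop_far [329.3 307. ]
padbot_near [325.3 261.9]
padtopnearL [231.1 277.9]
head_near [280.6 330.3]
head_far [280.6 367.4]
tipfing [341.6 248.9]
tipfingL [220.1 248.8]
```

View pics/w2c.png

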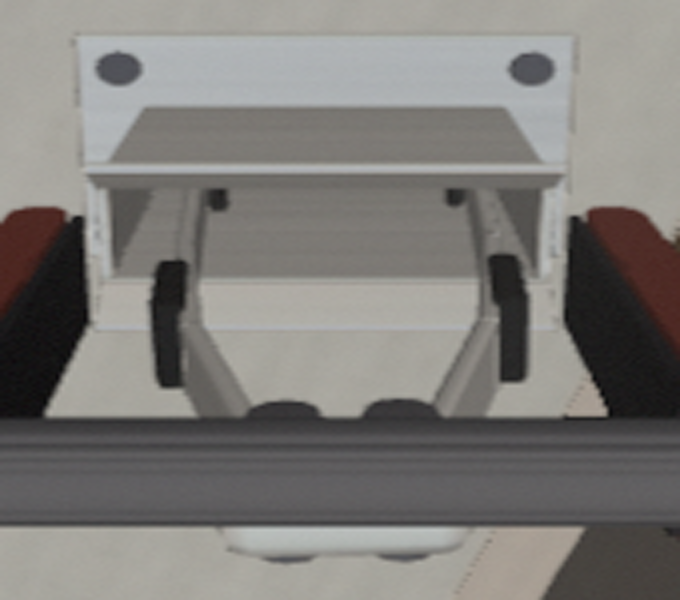

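```bash
python3 -m handwheel '62 0 1.8 0 0 0 0;50 0 0 0 0 0 0;44 0 0 0 0 0 0;40 0 0 0 0 0 0;38 0 0 0 0 0 0;38 0 0 0 0 0 0;38 0 0 0 0 0 0;38 0 0 0 0 0 0' && python3 -c "
from h import *
goal([.4128,.1685,.073],109.5)
snap('wrist','w3',(200,180,370,380),4)"
```

```text
clock: 3.85
eef_pos: [0.4118, 0.1695, 0.0727]
tcp_rot: [-0.17, 0.985, 0.0, 0.0]
wrist_force: [0.2, 0.3, 1.2]
width: 0.432
t 3.85 tcp [411.8 169.5  72.7] F [0.2 0.3 1.2] w 38.0 tooly 109.54 zaxis [ 1.e-04  0.e+00 -1.e+00]
shift(now axes) mm [-0.6 -1.3 -0.3]
rotvec deg [-0.    0.    0.04] shift(after turn) [-0.6 -1.3 -0.3]
```

View pics/w3.png

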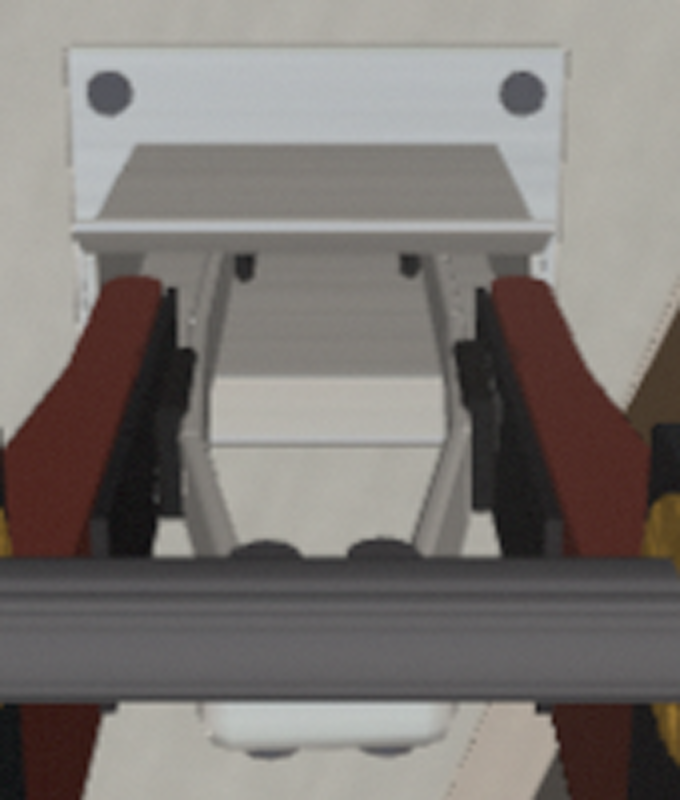

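The tongs are gripped at 38 mm and centred between the fingers. Now I'll lift straight up.

```bash
python3 -m handwheel '38 0 0 -5 0 0 0;38 0 0 -10 0 0 0;38 0 0 -15 0 0 0;38 0 0 -20 0 0 0;38 0 0 -20 0 0 0;38 0 0 -20 0 0 0;38 0 0 -15 0 0 0;38 0 0 -5 0 0 0;38 0 0 0 0 0 0;38 0 0 0 0 0 0' && python3 -c "
from h import *
goal([.4118,.1695,.183],109.5)
snap('wrist','w4',(200,180,370,380),4);snap('scene','s4',(180,165,320,305),4)"
```

```text
clock: 4.9
eef_pos: [0.4113, 0.1694, 0.1823]
tcp_rot: [-0.17, 0.985, -0.0, -0.0]
wrist_force: [1.0, 0.1, -2.0]
width: 0.437
t 4.90 tcp [411.3 169.4 182.3] F [ 1.   0.1 -2. ] w 38.3 tooly 109.54 zaxis [-6.e-04 -2.e-04 -1.e+00]
shift(now axes) mm [-0.5 -0.1 -0.7]
rotvec deg [-0.   -0.04  0.04] shift(after turn) [-0.5 -0.1 -0.7]
```

View pics/w4.png

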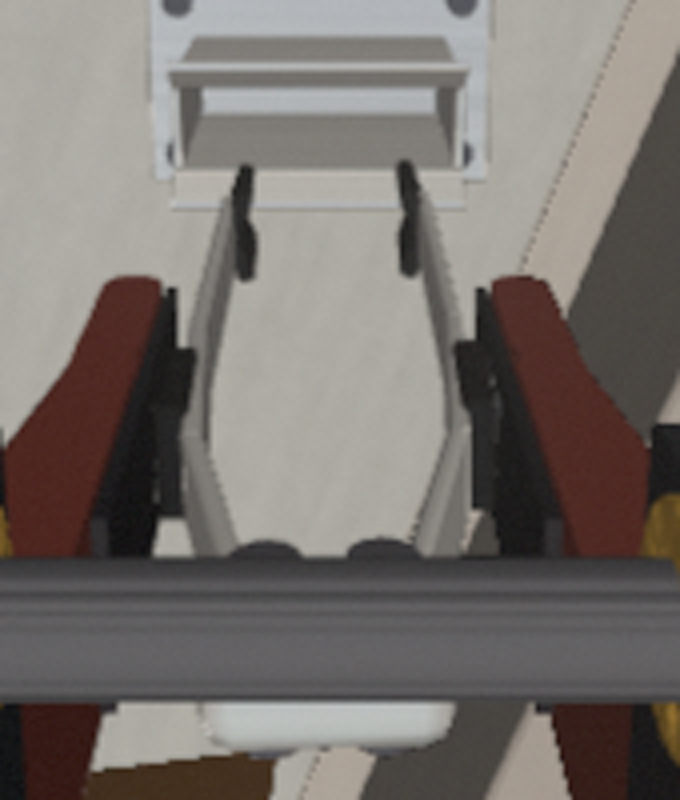

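View pics/s4.png

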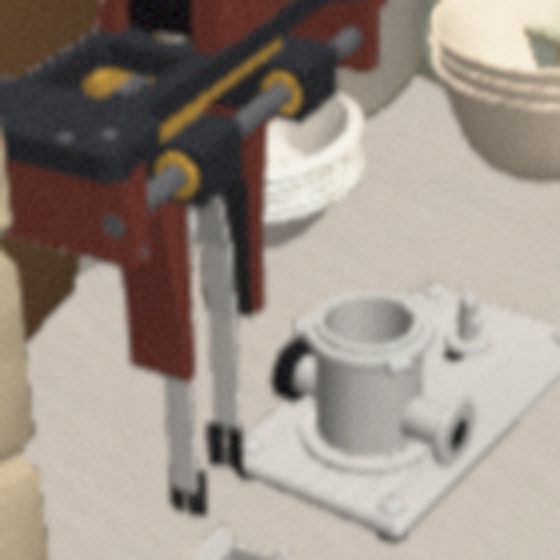

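```bash
python3 -c "
from h import *
goal([.491,.009,.183],109.5)
from bench import readout
c=ld('w4');o=readout.get_obs();R=Ro.from_quat(o['tcp_rot']).as_matrix()
for p in [(8,17.5,69),(-8,17.5,69),(8,-17.5,69),(8,17.5,49),(8,-17.5,49)]:
  print(p,np.round((proj(c,o['eef_pos']+R@np.array(p)/1000)-[200,180])*4))
"
```

```text
t 5.00 tcp [411.1 169.3 181.9] F [-1.  -0.4 -1.6] w 38.4 tooly 109.54 zaxis [-1.5e-03 -6.0e-04 -1.0e+00]
shift(now axes) mm [ -21.7 -177.8   -1.1]
rotvec deg [-0.   -0.09  0.04] shift(after turn) [ -21.8 -177.8   -1.1]
(8, 17.5, 69) [423. 146.]
(-8, 17.5, 69) [421. 232.]
(8, -17.5, 69) [226. 146.]
(8, 17.5, 49) [432. 178.]
(8, -17.5, 49) [217. 178.]
```

```bash
python3 -m handwheel '38 -2 -17 -1 0 0 0;38 -4 -32 0 0 0 0;38 -4 -32 0 0 0 0;38 -4 -32 0 0 0 0;38 -4 -32 0 0 0 0;38 -3 -23 0 0 0 0;38 -1 -10 0 0 0 0;38 0 0 0 0 0 0;38 0 0 0 0 0 0;38 0 0 0 0 0 0' && python3 -c "
from h import *
snap('wrist','w5',(180,100,380,300),3)
goal([.491,.009,.183],109.5)
snap('top','t5',(190,200,300,290),6)
snap('scene','s5',(200,185,340,325),4)"
```

```text
clock: 6.0
eef_pos: [0.4913, 0.01, 0.1834]
tcp_rot: [-0.17, 0.985, 0.0, -0.0]
wrist_force: [0.7, 0.2, -0.2]
width: 0.435
t 6.05 tcp [491.4  10.1 183.5] F [ 1.1 -0.2 -1.3] w 38.1 tooly 109.61 zaxis [-6.e-04  1.e-04 -1.e+00]
shift(now axes) mm [ 0.7 -0.9  0.5]
rotvec deg [ 0.02 -0.03  0.11] shift(after turn) [ 0.7 -0.9  0.5]
```

View pics/w5.png

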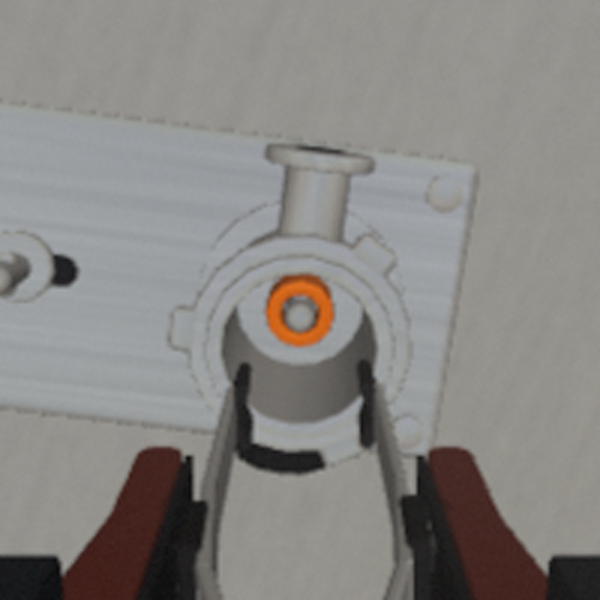

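View pics/s5.png

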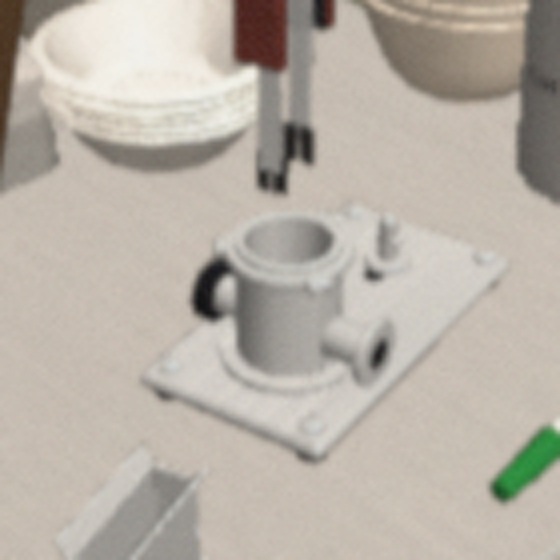

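Wrist view 5: ring centre at crop (300,312), jaw tips at about (243,363) and (364,362), cylinder rim centred around (300,345). I'll measure the ring and jaws together in the tool frame.

```bash
cat >> h.py <<'E'
def orange(c,box=None):
    hsv=cv2.cvtColor(c["img"],cv2.COLOR_RGB2HSV);m=cv2.inRange(hsv,(3,150,120),(22,255,255))
    if box: k=np.zeros_like(m);k[box[1]:box[3],box[0]:box[2]]=1;m=m*k
    cs,_=cv2.findContours(m,cv2.RETR_EXTERNAL,cv2.CHAIN_APPROX_NONE);k=max(cs,key=cv2.contourArea);return cv2.fitEllipse(k),m
E
python3 - <<'E'
from h import *
c=ld('w5');M=c["world_to_cam"]
from bench import readout
o=readout.get_obs();R=Ro.from_quat(o["tcp_rot"]).as_matrix();o["eef_pos"]=np.array([.4913,.0100,.1834])
tool=lambda p:np.round(R.T@(p-o["eef_pos"])*1000,1)
e,m=orange(c,(240,170,320,240));print(e)
p=ray(c,*e[0],.036);print('ring wrist',p,tool(p),'diam',e[1][0]*(np.linalg.norm(p+M[:3,:3].T@M[:3,3]))/c["fx"])
# dark mask for jaws
g=cv2.cvtColor(c["img"],cv2.COLOR_RGB2GRAY)
a=c["img"][190:270,230:330,::-1];cv2.imwrite("pics/w5c.png",cv2.resize(a,None,fx=7,fy=7,interpolation=cv2.INTER_CUBIC))
for q in [(8,14,69),(-8,14,69),(8,-14,69),(-8,-14,69),(8,14,49),(-8,14,49)]:
  print(q,np.round((proj(c,o['eef_pos']+R@np.array(q)/1000)-[230,190]+.5)*7))
t=ld('t5');e,m=orange(t,(190,200,300,290)) if True else 0
print('top',e,ray(t,*e[0],.036))
t=ld('top0');e,m=orange(t,(190,200,300,290));print('top0',e,ray(t,*e[0],.036))
E
```

```text
((279.568603515625, 202.9920654296875), (21.126806259155273, 22.797752380371094), 9.877260208129883)
ring wrist [0.49092264 0.0083725  0.036     ] [  0.9  -1.4 147.4] diam 0.019880227926857907
(8, 14, 69) [499. 193.]
(-8, 14, 69) [496. 343.]
(8, -14, 69) [223. 193.]
(-8, -14, 69) [225. 343.]
(8, 14, 49) [511. 249.]
(-8, 14, 49) [508. 410.]Traceback (most recent call last):
  File "<stdin>", line 13, in <module>
  File "h.py", line 31, in orange
    cs,_=cv2.findContours(m,cv2.RETR_EXTERNAL,cv2.CHAIN_APPROX_NONE);k=max(cs,key=cv2.contourArea);return cv2.fitEllipse(k),m
                                                                       ~~~^^^^^^^^^^^^^^^^^^^^^^^^
ValueError: max() iterable argument is empty
```

View pics/w5c.png

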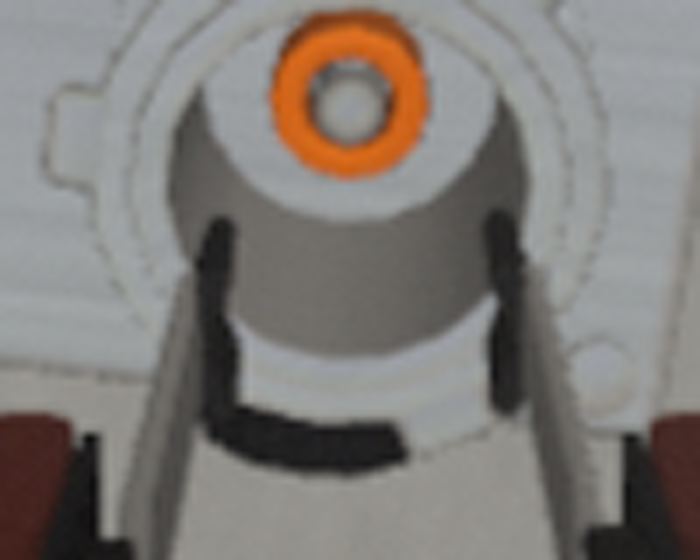

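```bash
python3 -m handwheel '38 1.5 -1.3 0 0 0 0;38 0 0 10 0 0 0;38 0 0 12 0 0 0;38 0 0 5 0 0 0;38 0 0 0 0 0 0;38 0 0 0 0 0 0;38 0 0 0 0 0 0' && python3 - <<'E'
from h import *
from bench import readout
c=snap('wrist','w6',(230,180,330,260),7)
goal([.491,.009,.183],109.5)
o=readout.get_obs();R=Ro.from_quat(o["tcp_rot"]).as_matrix()
tool=lambda p:np.round(R.T@(p-o["eef_pos"])*1000,1)
e,m=orange(c,(240,150,320,240));print(e)
p=ray(c,*e[0],.036);print('ring wrist',p,tool(p))
for q in [(8,14,69),(-8,14,69),(8,-14,69),(-8,-14,69),(8,14,49),(-8,14,49)]:
  print(q,np.round((proj(c,o['eef_pos']+R@np.array(q)/1000)-[230,180]+.5)*7))
E
```

```text
clock: 6.85
eef_pos: [0.4913, 0.0074, 0.1568]
tcp_rot: [-0.17, 0.985, -0.0, 0.0]
wrist_force: [-0.5, 0.3, -1.4]
width: 0.431
t 6.90 tcp [491.3   7.4 156.9] F [-0.5  0.4 -1.2] w 38.1 tooly 109.54 zaxis [ 5.e-04 -0.e+00 -1.e+00]
shift(now axes) mm [ -0.3   1.6 -26.1]
rotvec deg [-0.01  0.02  0.04] shift(after turn) [ -0.3   1.6 -26.1]
((282.3614807128906, 210.887939453125), (23.091405868530273, 23.817415237426758), 39.99805450439453)
ring wrist [0.49120738 0.00844515 0.036     ] [ -0.3   1.  120.9]
(8, 14, 69) [500. 264.]
(-8, 14, 69) [497. 413.]
(8, -14, 69) [223. 263.]
(-8, -14, 69) [226. 413.]
(8, 14, 49) [512. 319.]
(-8, 14, 49) [509. 481.]
```

View pics/w6.png

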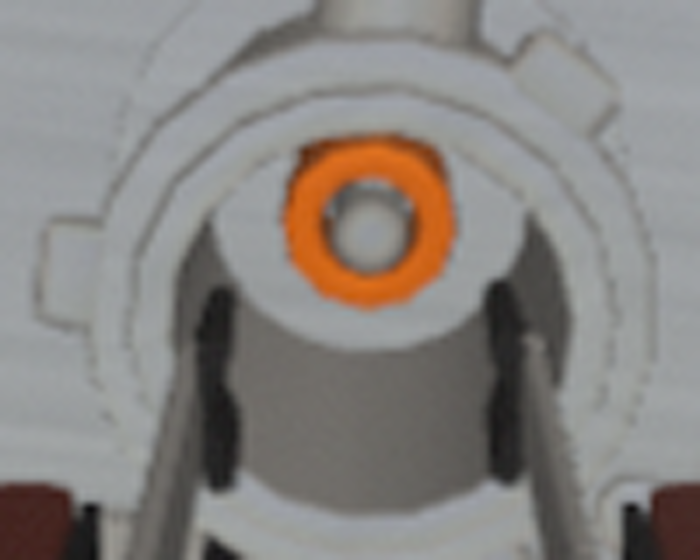

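```bash
python3 -m handwheel '38 0.8 1.1 0 0 0 0;38 0 0 0 0 0 0;38 0 0 4 0 0 0;38 0 0 4 0 0 0;38 0 0 0 0 0 0;38 0 0 0 0 0 0;38 0 0 0 0 0 0' && python3 - <<'E'
from h import *
from bench import readout
c=snap('wrist','w7',(230,180,330,260),7)
goal([.491,.009,.183],109.5)
o=readout.get_obs();R=Ro.from_quat(o["tcp_rot"]).as_matrix()
tool=lambda p:np.round(R.T@(p-o["eef_pos"])*1000,1)
e,m=orange(c,(240,150,320,240));print(e)
p=ray(c,*e[0],.036);print('ring wrist',p,tool(p))
for q in [(8,14,69),(-8,14,69),(8,-14,69),(-8,-14,69),(8,14,49),(-8,14,49)]:
  print(q,np.round((proj(c,o['eef_pos']+R@np.array(q)/1000)-[230,180]+.5)*7))
E
```

```text
clock: 7.6
eef_pos: [0.4899, 0.0082, 0.1486]
tcp_rot: [-0.17, 0.985, 0.0, -0.0]
wrist_force: [-0.5, 0.1, -1.6]
width: 0.432
t 7.65 tcp [490.    8.2 148.7] F [-0.4  0.1 -2.4] w 38.4 tooly 109.55 zaxis [ 1.e-04 -0.e+00 -1.e+00]
shift(now axes) mm [ -1.3   0.4 -34.3]
rotvec deg [-0.    0.    0.05] shift(after turn) [ -1.3   0.4 -34.3]
((280.9669494628906, 214.60592651367188), (23.50239372253418, 24.366714477539062), 52.662567138671875)
ring wrist [0.49137185 0.00851075 0.036     ] [ -1.4  -0.2 112.7]
(8, 14, 69) [500. 264.]
(-8, 14, 69) [497. 413.]
(8, -14, 69) [223. 264.]
(-8, -14, 69) [226. 413.]
(8, 14, 49) [511. 319.]
(-8, 14, 49) [509. 481.]
```

View pics/w7.png

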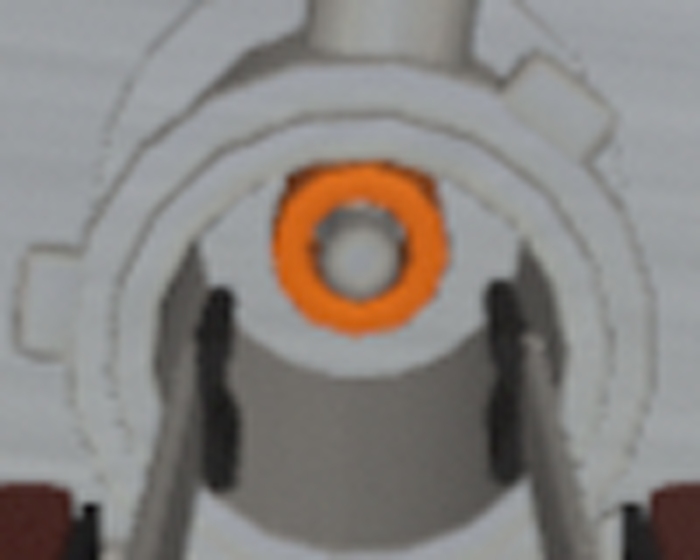

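Ring, bore and jaws are aligned in this view: ring u=361, jaw midpoint 361.5, bore centre about (361,354). I'll lower gently.

```bash
python3 -m handwheel '38 0 0 5 0 0 0;38 0 0 5 0 0 0;38 0 0 5 0 0 0;38 0 0 5 0 0 0;38 0 0 5 0 0 0;38 0 0 0 0 0 0;38 0 0 0 0 0 0' && python3 - <<'E'
from h import *
from bench import readout
c=snap('wrist','w8',(230,180,330,260),7)
goal([.491,.009,.089],109.5)
o=readout.get_obs();R=Ro.from_quat(o["tcp_rot"]).as_matrix()
tool=lambda p:np.round(R.T@(p-o["eef_pos"])*1000,1)
e,m=orange(c,(240,150,320,260));print(e)
p=ray(c,*e[0],.036);print('ring wrist',p,tool(p))
E
```

```text
clock: 8.35
eef_pos: [0.4898, 0.0082, 0.1235]
tcp_rot: [-0.17, 0.985, 0.0, -0.0]
wrist_force: [-0.1, -0.4, -1.9]
width: 0.432
t 8.40 tcp [490.    8.2 123.7] F [-0.6 -0.1 -0.9] w 38.2 tooly 109.54 zaxis [ 0.  0. -1.]
shift(now axes) mm [-1.2  0.4 34.7]
rotvec deg [-0.    0.    0.04] shift(after turn) [-1.2  0.4 34.7]
((280.8296203613281, 223.46617126464844), (24.74319076538086, 26.644683837890625), 82.8939437866211)
ring wrist [0.49176268 0.00862461 0.036     ] [-1.8 -0.2 87.7]
```

View pics/w8.png

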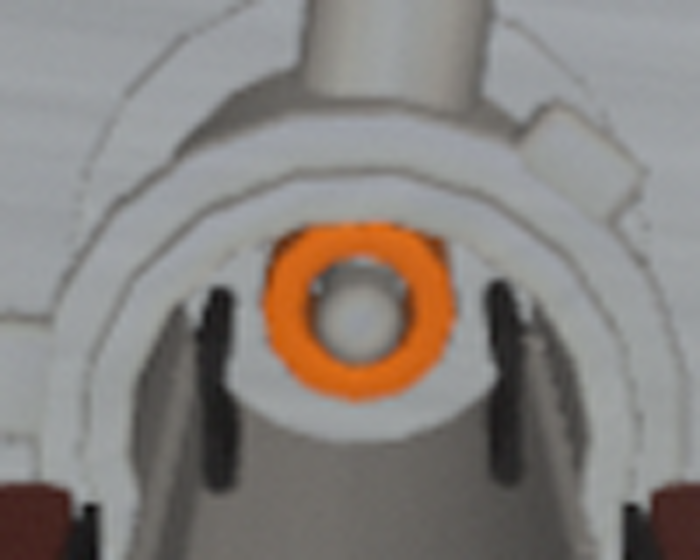

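```bash
python3 -m handwheel '38 0 0 5 0 0 0;38 0 0 5 0 0 0;38 0 0 4 0 0 0;38 0 0 3 0 0 0;38 0 0 0 0 0 0;38 0 0 0 0 0 0' && python3 - <<'E'
from h import *
from bench import readout
c=snap('wrist','w9',(230,180,330,260),7)
goal([.491,.009,.089],109.5)
E
```

```text
clock: 9.0
eef_pos: [0.4899, 0.0082, 0.1066]
tcp_rot: [-0.17, 0.985, 0.0, -0.0]
wrist_force: [-0.4, -0.2, -1.3]
width: 0.438
t 9.05 tcp [490.    8.2 106.7] F [ 0.2 -0.2 -1.3] w 38.2 tooly 109.54 zaxis [ 1.e-04 -0.e+00 -1.e+00]
shift(now axes) mm [-1.2  0.4 17.7]
rotvec deg [-0.    0.01  0.04] shift(after turn) [-1.2  0.4 17.7]
```

View pics/w9.png

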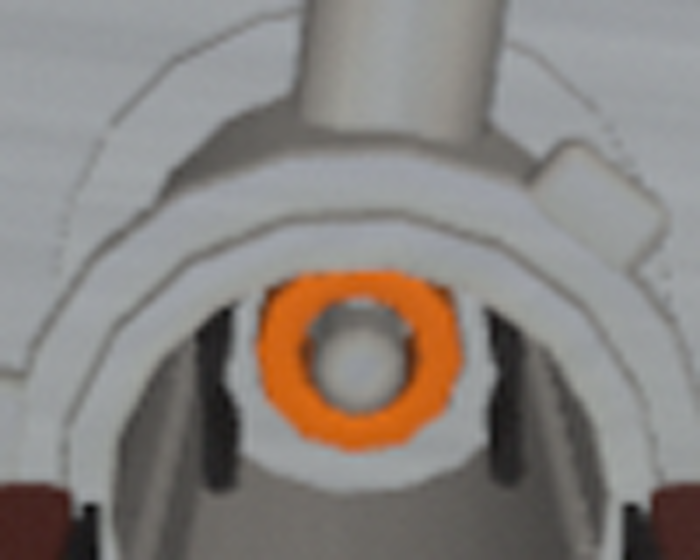

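```bash
python3 -m handwheel '38 0 0 4 0 0 0;38 0 0 4 0 0 0;38 0 0 4 0 0 0;38 0 0 3 0 0 0;38 0 0 1.5 0 0 0;38 0 0 0 0 0 0;38 0 0 0 0 0 0' && python3 - <<'E'
from h import *
from bench import readout
c=snap('wrist','w10',(230,180,330,260),7)
goal([.491,.009,.089],109.5)
E
```

```text
clock: 9.75
eef_pos: [0.4899, 0.0082, 0.0902]
tcp_rot: [-0.17, 0.985, 0.0, -0.0]
wrist_force: [-0.2, -0.7, -1.9]
width: 0.438
t 9.80 tcp [490.    8.2  90.2] F [-0.7  0.5 -1. ] w 38.2 tooly 109.54 zaxis [ 1.e-04 -0.e+00 -1.e+00]
shift(now axes) mm [-1.2  0.4  1.2]
rotvec deg [-0.    0.01  0.04] shift(after turn) [-1.2  0.4  1.2]
```

View pics/w10.png

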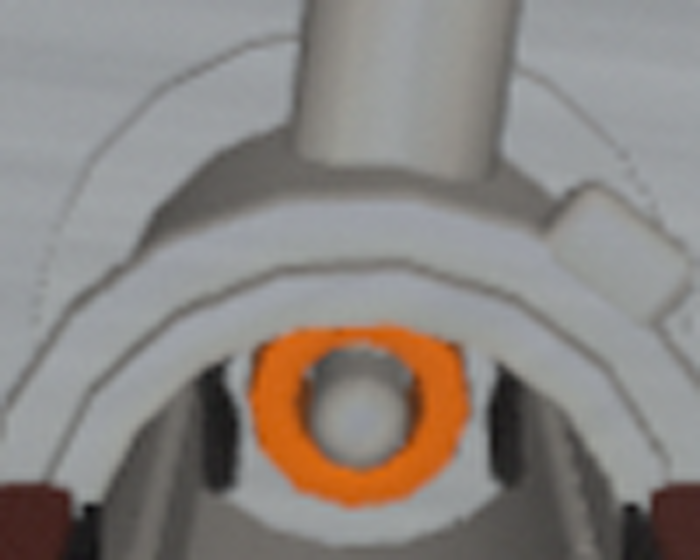

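The jaws are round the ring. I'll squeeze.

```bash
python3 -m handwheel '37 0 0 0 0 0 0;36 0 0 0 0 0 0;35 0 0 0 0 0 0;33 0 0 0 0 0 0;31 0 0 0 0 0 0;30 0 0 0 0 0 0;30 0 0 0 0 0 0;30 0 0 0 0 0 0' && python3 - <<'E'
from h import *
c=snap('wrist','w11',(200,150,360,290),5)
goal([.491,.009,.089],109.5)
E
```

```text
clock: 10.6
eef_pos: [0.49, 0.0082, 0.0902]
tcp_rot: [-0.17, 0.985, -0.0, 0.0]
wrist_force: [0.4, -0.3, -1.2]
width: 0.407
t 10.65 tcp [490.    8.2  90.2] F [ 1.  -0.4 -0.5] w 35.8 tooly 109.55 zaxis [ 2.e-04 -1.e-04 -1.e+00]
shift(now axes) mm [-1.3  0.5  1.2]
rotvec deg [-0.01  0.01  0.05] shift(after turn) [-1.3  0.5  1.2]
```

View pics/w11.png

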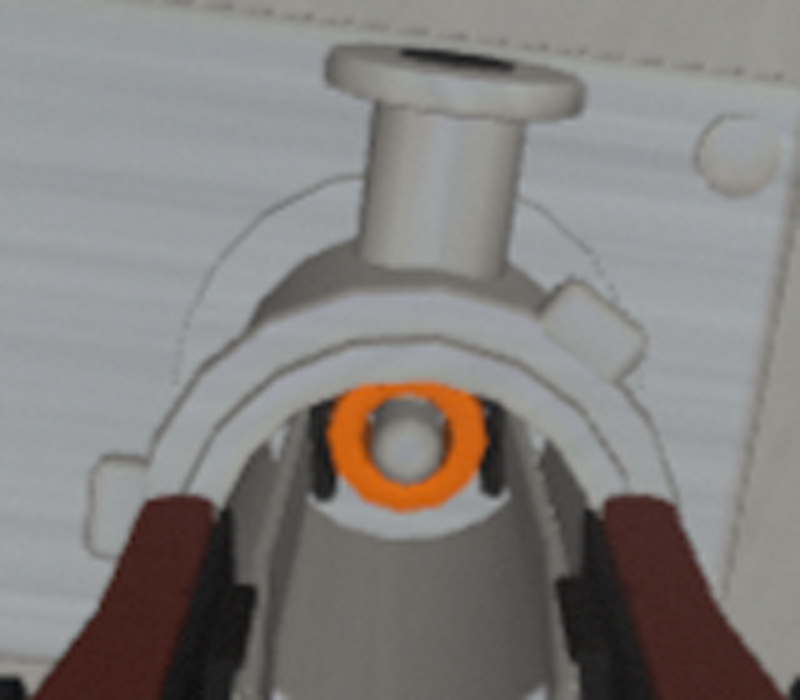

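Width stopped at 35.8 mm with the jaws on the ring. I'll pull up slowly past the detents, then clear.

```bash
python3 -m handwheel '30 0 0 -2 0 0 0;30 0 0 -3 0 0 0;30 0 0 -4 0 0 0;30 0 0 -5 0 0 0;30 0 0 -6 0 0 0;30 0 0 -6 0 0 0;30 0 0 0 0 0 0' && python3 - <<'E'
from h import *
c=snap('wrist','w12',(200,150,360,290),5)
goal([.491,.009,.18],109.5)
E
```

```text
clock: 11.35
eef_pos: [0.4905, 0.0083, 0.1173]
tcp_rot: [-0.17, 0.985, -0.0, 0.001]
wrist_force: [1.1, -0.6, -1.4]
width: 0.403
t 11.40 tcp [490.3   8.2 116.8] F [-0.3  0.4 -1.6] w 35.5 tooly 109.54 zaxis [ 1.3e-03  1.0e-04 -1.0e+00]
shift(now axes) mm [ -1.    0.5 -63.2]
rotvec deg [-0.02  0.07  0.04] shift(after turn) [ -0.9   0.5 -63.2]
```

View pics/w12.png

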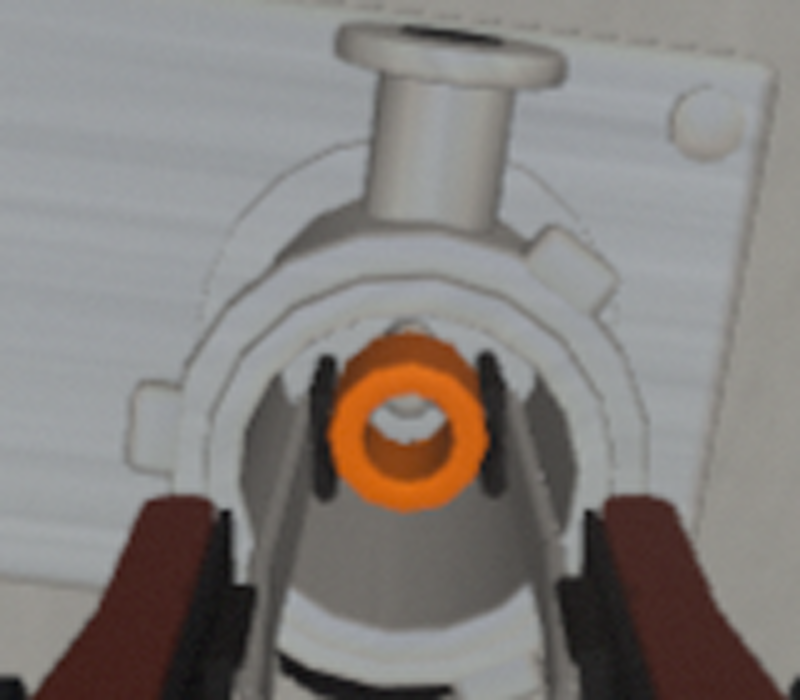

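The ring is held level and off the guide pin. I'll raise it clear of the cylinder.

```bash
python3 -m handwheel '30 0 0 -6 0 0 0;30 0 0 -10 0 0 0;30 0 0 -12 0 0 0;30 0 0 -12 0 0 0;30 0 0 -10 0 0 0;30 0 0 -6 0 0 0;30 0 0 0 0 0 0;30 0 0 0 0 0 0;30 0 0 0 0 0 0' && python3 - <<'E'
from h import *
snap('wrist','w13')
goal([.5118,-.0818,.17],109.5)
E
```

```text
clock: 12.3
eef_pos: [0.4895, 0.0082, 0.1717]
tcp_rot: [-0.17, 0.985, 0.0, -0.0]
wrist_force: [-0.3, 0.1, -1.5]
width: 0.408
t 12.35 tcp [489.5   8.2 171.7] F [-0.3  0.4 -2.5] w 35.6 tooly 109.54 zaxis [-0.0011  0.     -1.    ]
shift(now axes) mm [  9.1 -92.3   1.6]
rotvec deg [ 0.02 -0.06  0.04] shift(after turn) [  9.  -92.3   1.7]
```

View pics/w13.png

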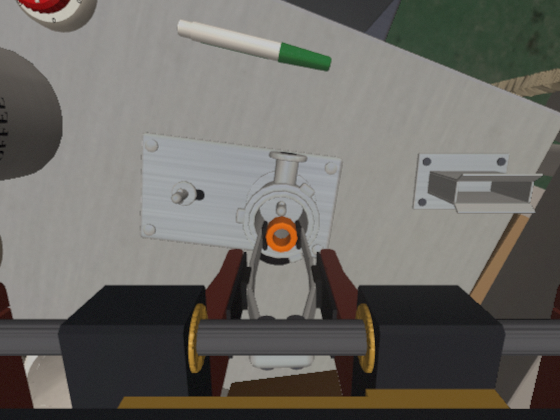

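```bash
python3 -m handwheel '30 1 -9 0 0 0 0;30 2 -17 0 0 0 0;30 2 -17 0 0 0 0;30 2 -17 0 0 0 0;30 2 -17 0 0 0 0;30 1.9 -15 0 0 0 0;30 0 0 10 0 0 0;30 0 0 12 0 0 0;30 0 0 8 0 0 0;30 0 0 0 0 0 0;30 0 0 0 0 0 0;30 0 0 0 0 0 0' && python3 - <<'E'
from h import *
from bench import readout
c=snap('wrist','w14',(210,160,350,260),5)
goal([.5102,-.0823,.14],109.5)
snap('scene','s14',(200,165,340,305),4)
snap('top','t14',(190,200,300,290),6)
E
```

```text
clock: 13.55
eef_pos: [0.5106, -0.0818, 0.1424]
tcp_rot: [-0.17, 0.985, -0.0, 0.0]
wrist_force: [-0.6, -0.2, -1.4]
width: 0.409
t 13.60 tcp [510.7 -81.9 142.5] F [-0.5 -0.1 -1.5] w 35.4 tooly 109.57 zaxis [ 7.e-04 -1.e-04 -1.e+00]
shift(now axes) mm [ 0.6 -0.2  2.5]
rotvec deg [-0.02  0.03  0.07] shift(after turn) [ 0.6 -0.2  2.5]
```

View pics/w14.png

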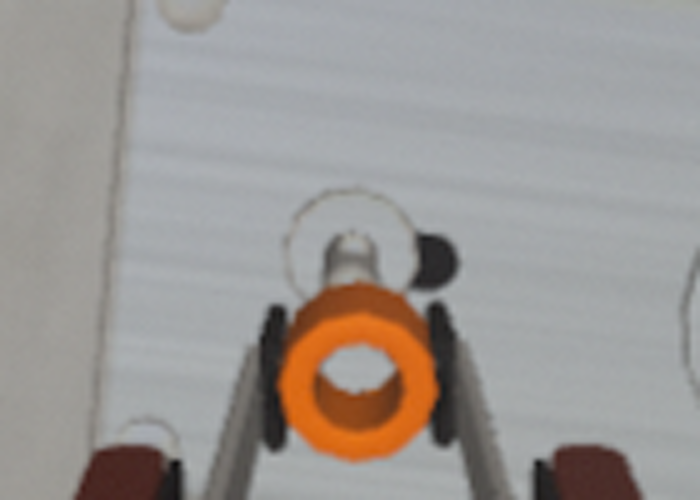

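View pics/s14.png

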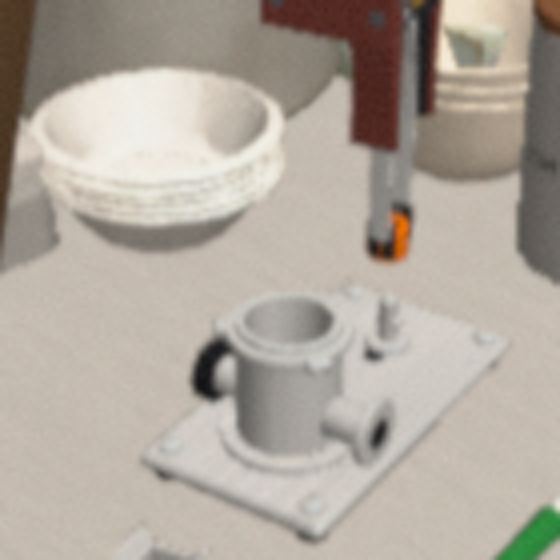

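Wrist view 14: ring top face at crop (359,387), seat circle at (352,253), with the pin rising from it.

```bash
python3 - <<'E'
from h import *
c=ld('w14');e=np.array([.5107,-.0819,.1425]);from bench import readout
R=Ro.from_quat(readout.get_obs()["tcp_rot"]).as_matrix()
tool=lambda p:np.round(R.T@(p-e)*1000,1)
f=lambda u,v,h:ray(c,210+u/5-.4,160+v/5-.4,h)
for n,a in dict(ringtop=(359,387,.0883),seat=(352,253,.018),slotend=(435,262,.014)).items(): p=f(*a);print(n,np.round(p,4),tool(p))
# pin axis expected from scene view: pin tip & seat
s=ld('s14')
for u,v in [(389,297),(389,345)]: pass
for n,z in (('ring bottom',.07),): pass
E
```

```text
ringtop [ 0.5124 -0.081   0.0883] [-1.8  0.3 54.2]
seat [ 0.5115 -0.0826  0.018 ] [ -0.4  -0.9 124.5]
slotend [ 0.509  -0.0679  0.014 ] [ -3.   13.8 128.5]
```

```bash
python3 -m handwheel '30 0.8 -0.8 0 0 0 0;30 0 0 6 0 0 0;30 0 0 8 0 0 0;30 0 0 6 0 0 0;30 0 0 0 0 0 0;30 0 0 0 0 0 0;30 0 0 0 0 0 0' && python3 - <<'E'
from h import *
c=snap('wrist','w15',(210,160,350,260),5)
goal([.5102,-.0823,.14],109.5)
snap('scene','s15',(250,215,330,275),8)
E
```

```text
clock: 14.4
eef_pos: [0.51, -0.0832, 0.1222]
tcp_rot: [-0.17, 0.985, -0.0, 0.0]
wrist_force: [-0.9, 0.2, -2.3]
width: 0.403
t 14.45 tcp [510.1 -83.2 122.3] F [ 0.5 -0.2 -2. ] w 36.1 tooly 109.55 zaxis [ 3.e-04 -1.e-04 -1.e+00]
shift(now axes) mm [ -0.4   0.8 -17.7]
rotvec deg [-0.01  0.02  0.05] shift(after turn) [ -0.4   0.8 -17.7]
```

View pics/w15.png

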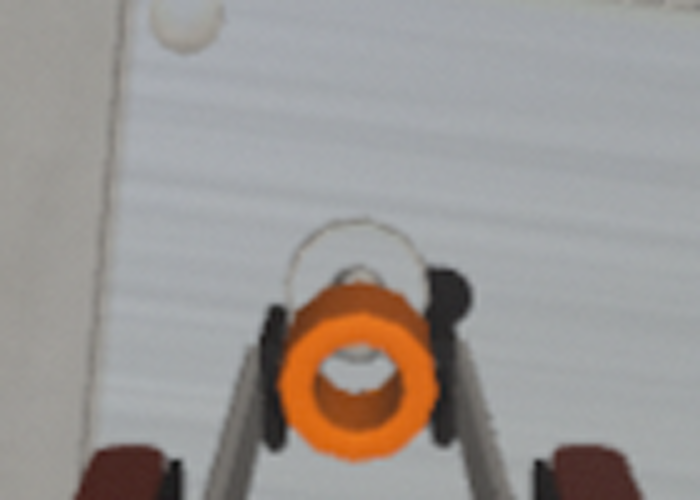

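View pics/s15.png

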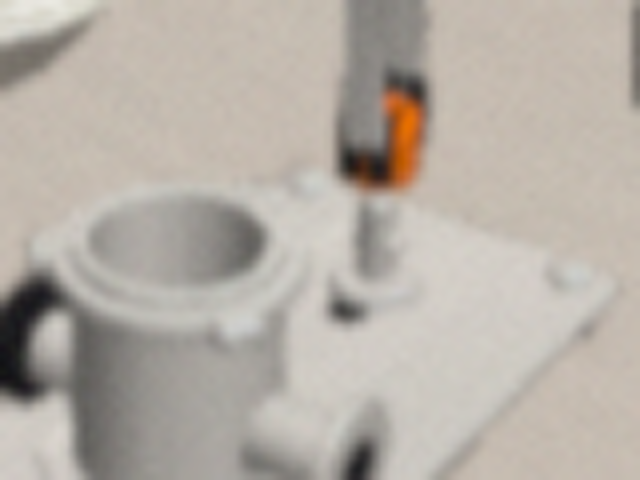

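```bash
python3 - <<'E'
from h import *
c=ld('w15');e=np.array([.510,-.0832,.1222]);from bench import readout
R=Ro.from_quat(readout.get_obs()["tcp_rot"]).as_matrix()
tool=lambda p:np.round(R.T@(p-e)*1000,1)
f=lambda u,v,h:ray(c,210+u/5-.4,160+v/5-.4,h)
for n,a in dict(ringtop=(359,387,.068),seat=(360,286,.018)).items(): p=f(*a);print(n,np.round(p,4),tool(p))
p=f(360,286,.018)
for n,a in dict(pintop=(p[0],p[1],.044),pinsh=(p[0],p[1],.040),seatfront=tuple(p+R@[.012,0,0])).items():print(n,(proj(c,a)-[210,160]+.4)*5)
# scene view check: where ring axis vs pin axis
s=ld('s15');g=lambda q:(proj(s,q)-[250,215]+.5)*8
print([g((.5115,-.0826,z)) for z in(.018,.044,.05)])
E
```

```text
ringtop [ 0.5118 -0.0824  0.068 ] [-2.   0.2 54.2]
seat [ 0.511  -0.0825  0.018 ] [ -1.2   0.4 104.2]
pintop [360.11498447 330.9304524 ]
pinsh [360.09582027 323.44199756]
seatfront [360.06686108 214.28819031]
[array([374.65929196, 279.67940842]), array([377.51260193, 196.38100758]), array([378.18192384, 176.84108896])]
```

Ring and pin agree within about 0.5 mm in both views. I'll lower onto the pin in small steps, watching the force.

```bash
python3 -m handwheel '30 0 0 3 0 0 0;30 0 0 2 0 0 0;30 0 0 2 0 0 0;30 0 0 2 0 0 0;30 0 0 2 0 0 0;30 0 0 0 0 0 0' && python3 - <<'E'
from h import *
c=snap('wrist','w16',(210,160,350,260),5)
goal([.5102,-.0823,.0902],109.5)
snap('scene','s16',(250,215,330,275),8)
E
```

```text
clock: 15.1
eef_pos: [0.5097, -0.0832, 0.1108]
tcp_rot: [-0.17, 0.985, 0.0, -0.0]
wrist_force: [-0.4, 0.6, -1.5]
width: 0.407
t 15.15 tcp [509.8 -83.2 111. ] F [ 0.3 -0.  -1.9] w 35.4 tooly 109.54 zaxis [-3.e-04  1.e-04 -1.e+00]
shift(now axes) mm [-0.7  0.7 20.8]
rotvec deg [ 0.01 -0.02  0.04] shift(after turn) [-0.7  0.7 20.8]
```

View pics/w16.png

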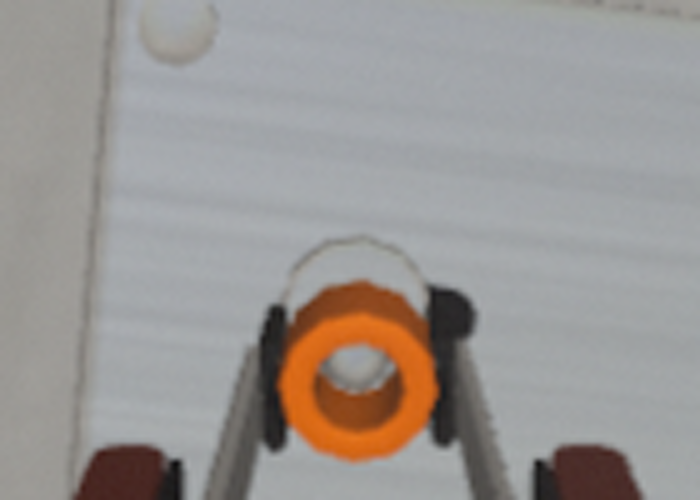

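View pics/s16.png

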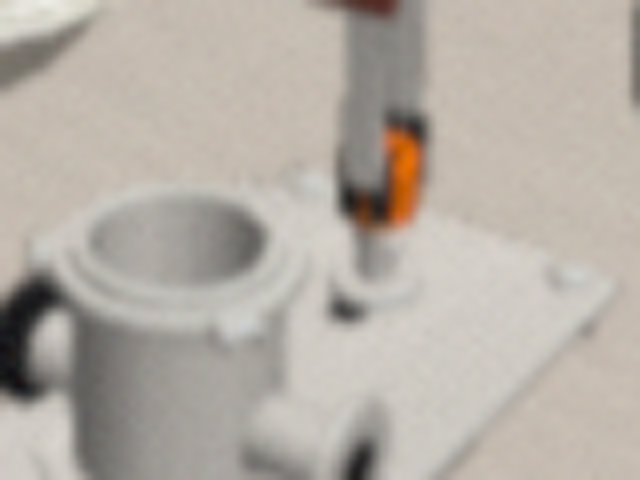

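The pin is inside the bore with no contact force. Continuing.

```bash
python3 -m handwheel '30 0 0 2 0 0 0;30 0 0 2 0 0 0;30 0 0 2 0 0 0;30 0 0 2 0 0 0;30 0 0 0 0 0 0' ; python3 -m handwheel '30 0 0 1 0 0 0;30 0 0 1 0 0 0;30 0 0 1 0 0 0;30 0 0 1 0 0 0;30 0 0 0 0 0 0'; python3 - <<'E'
from h import *
c=snap('wrist','w17',(210,160,350,260),5)
goal([.5102,-.0823,.0902],109.5)
E
```

```text
clock: 15.7
eef_pos: [0.5099, -0.0832, 0.1029]
tcp_rot: [-0.17, 0.985, 0.0, -0.0]
wrist_force: [-0.4, -0.5, -2.0]
width: 0.404
clock: 16.2
eef_pos: [0.5098, -0.0832, 0.099]
tcp_rot: [-0.17, 0.985, -0.0, -0.0]
wrist_force: [0.7, -1.2, -2.3]
width: 0.407
t 16.25 tcp [509.8 -83.2  99. ] F [ 0.5 -0.6 -2.5] w 35.5 tooly 109.55 zaxis [-2.e-04 -1.e-04 -1.e+00]
shift(now axes) mm [-0.7  0.7  8.8]
rotvec deg [-0.   -0.01  0.05] shift(after turn) [-0.7  0.7  8.8]
```

View pics/w17.png

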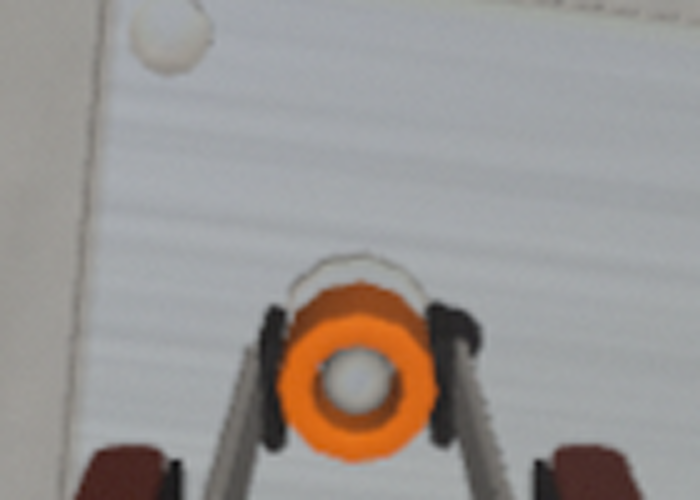

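```bash
python3 -m handwheel '30 0 0 1 0 0 0;30 0 0 1 0 0 0;30 0 0 1 0 0 0;30 0 0 1 0 0 0;30 0 0 0 0 0 0' ; python3 -m handwheel '30 0 0 1 0 0 0;30 0 0 1 0 0 0;30 0 0 1 0 0 0;30 0 0 0 0 0 0'; python3 - <<'E'
from h import *
c=snap('wrist','w18',(210,160,350,260),5)
goal([.5102,-.0823,.0902],109.5)
snap('scene','s18',(250,215,330,275),8)
E
```

```text
clock: 16.75
eef_pos: [0.5098, -0.0832, 0.095]
tcp_rot: [-0.17, 0.985, 0.0, -0.0]
wrist_force: [0.1, -1.6, -2.2]
width: 0.406
clock: 17.15
eef_pos: [0.5098, -0.0832, 0.092]
tcp_rot: [-0.17, 0.985, 0.0, -0.0]
wrist_force: [0.5, -0.9, -2.5]
width: 0.406
t 17.20 tcp [509.8 -83.2  92. ] F [ 0.7 -0.6 -2.2] w 35.9 tooly 109.55 zaxis [-3.e-04 -0.e+00 -1.e+00]
shift(now axes) mm [-0.7  0.7  1.8]
rotvec deg [ 0.01 -0.02  0.05] shift(after turn) [-0.7  0.7  1.8]
```

View pics/w18.png

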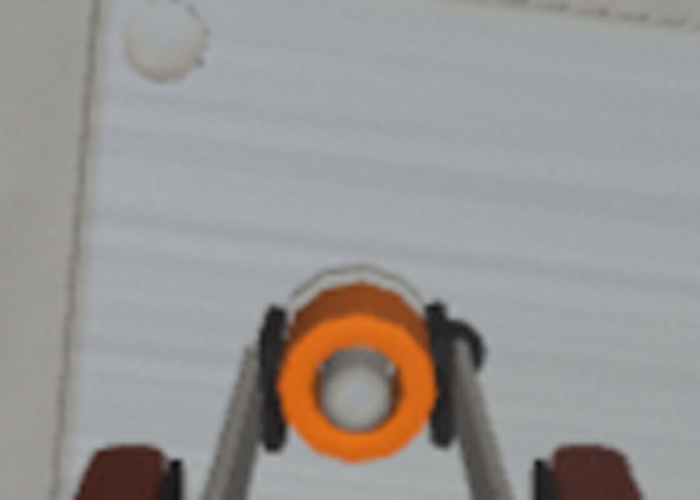

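View pics/s18.png

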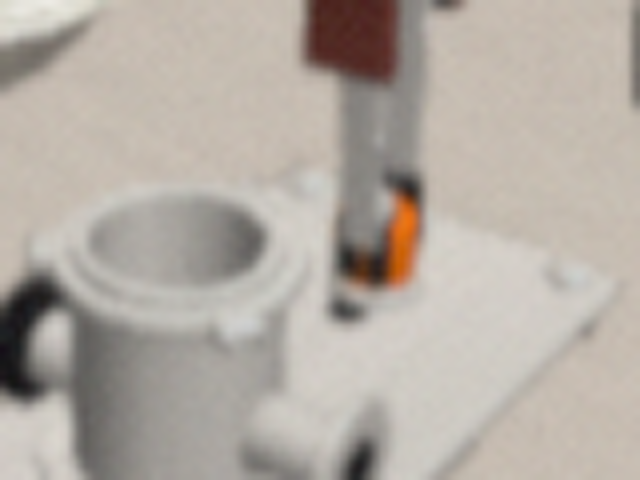

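```bash
python3 -m handwheel '30 0 0 0.5 0 0 0;30 0 0 0.5 0 0 0;30 0 0 0 0 0 0' ; python3 -m handwheel '30 0 0 0.5 0 0 0;30 0 0 0 0 0 0';python3 -m handwheel '30 0 0 0.4 0 0 0;30 0 0 0 0 0 0'; python3 - <<'E'
from h import *
c=snap('wrist','w19',(210,160,350,260),5)
goal([.5102,-.0823,.0902],109.5)
snap('scene','s19',(250,215,330,275),8)
E
```

```text
clock: 17.55
eef_pos: [0.5099, -0.0832, 0.0912]
tcp_rot: [-0.17, 0.985, 0.0, -0.0]
wrist_force: [0.0, -1.0, -1.8]
width: 0.408
clock: 17.75
eef_pos: [0.5099, -0.0832, 0.0906]
tcp_rot: [-0.17, 0.985, -0.0, -0.0]
wrist_force: [0.6, -1.4, -0.9]
width: 0.409
clock: 17.95
eef_pos: [0.5099, -0.0832, 0.0903]
tcp_rot: [-0.17, 0.985, 0.0, 0.0]
wrist_force: [0.4, -1.1, -0.0]
width: 0.407
t 18.00 tcp [509.9 -83.2  90.3] F [ 0.7 -0.4 -0.3] w 35.6 tooly 109.54 zaxis [-0.  0. -1.]
shift(now axes) mm [-0.6  0.7  0.1]
rotvec deg [ 0.   -0.    0.04] shift(after turn) [-0.6  0.7  0.1]
```

View pics/w19.png

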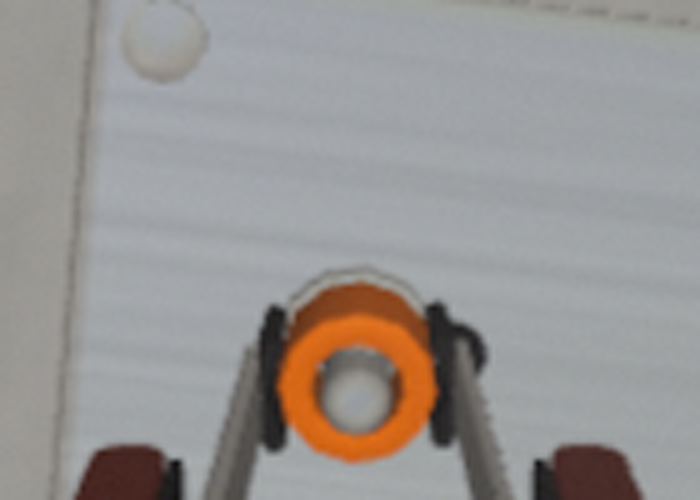

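View pics/s19.png

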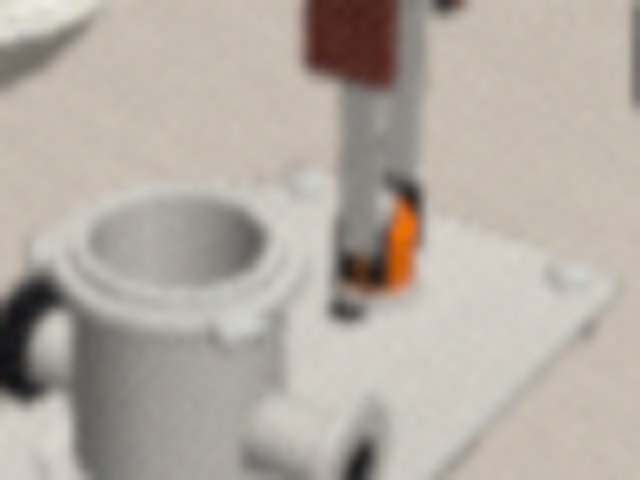

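```bash
for i in 1; do python3 -m handwheel '30 0 0 0.5 0 0 0;30 0 0 0 0 0 0'; done; python3 -m handwheel '30 0 0 0.5 0 0 0;30 0 0 0 0 0 0'; python3 - <<'E'
from h import *
c=snap('wrist','w20',(210,160,350,260),5)
goal([.5102,-.0823,.0902],109.5)
E
```

```text
clock: 18.25
eef_pos: [0.5101, -0.0832, 0.0901]
tcp_rot: [-0.17, 0.985, -0.0, 0.0]
wrist_force: [-1.3, -0.4, 2.9]
width: 0.409
clock: 18.45
eef_pos: [0.5103, -0.0832, 0.0896]
tcp_rot: [-0.17, 0.985, -0.0, 0.0]
wrist_force: [-0.8, -1.1, 5.4]
width: 0.404
t 18.50 tcp [510.3 -83.2  89.6] F [-0.7 -1.1  5. ] w 35.6 tooly 109.54 zaxis [ 7.e-04 -0.e+00 -1.e+00]
shift(now axes) mm [-0.2  0.8 -0.6]
rotvec deg [-0.02  0.04  0.04] shift(after turn) [-0.2  0.8 -0.6]
```

View pics/w20.png

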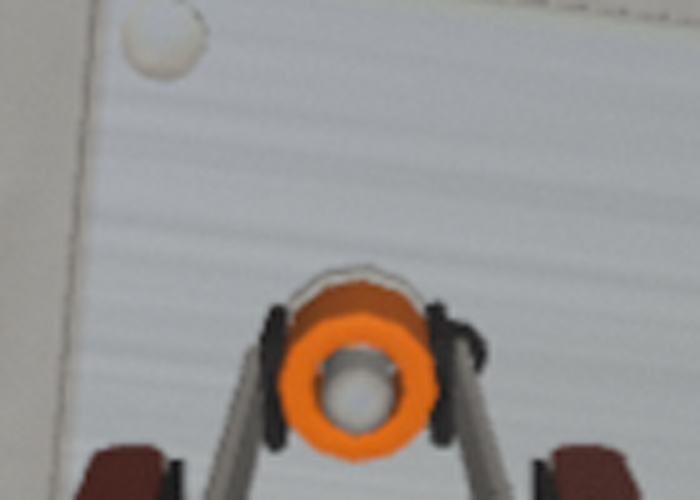

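Firm seat contact at the same TCP height as on the well floor, and the pin dome protrudes from the ring exactly as in w11, so the ring is home. I'll relieve the push, open the jaws to entry width and look.

```bash
python3 -m handwheel '30 0 0 -0.6 0 0 0;32 0 0 0 0 0 0;35 0 0 0 0 0 0;36 0 0 0 0 0 0;37 0 0 0 0 0 0;38 0 0 0 0 0 0;38 0 0 0 0 0 0;38 0 0 0 0 0 0'; python3 - <<'E'
from h import *
c=snap('wrist','w21',(210,160,350,260),5)
goal([.5102,-.0823,.0902],109.5)
E
```

```text
clock: 19.3
eef_pos: [0.5097, -0.0831, 0.0897]
tcp_rot: [-0.17, 0.985, 0.0, -0.0]
wrist_force: [0.5, 0.3, -1.7]
width: 0.432
t 19.35 tcp [509.8 -83.1  89.8] F [ 0.1  1.3 -1.7] w 38.4 tooly 109.54 zaxis [-3.e-04  1.e-04 -1.e+00]
shift(now axes) mm [-0.7  0.6 -0.4]
rotvec deg [ 0.01 -0.02  0.04] shift(after turn) [-0.7  0.6 -0.4]
```

View pics/w21.png

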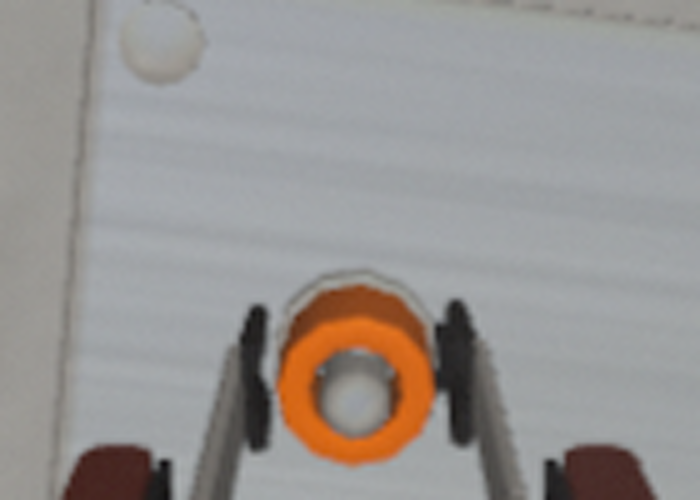

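The right jaw is nearly touching, so I'll nudge +0.8 mm along tool y, then lift.

```bash
python3 -m handwheel '38 0 0.8 0 0 0 0;38 0 0 0 0 0 0;38 0 0 -2 0 0 0;38 0 0 -4 0 0 0;38 0 0 -6 0 0 0;38 0 0 -8 0 0 0;38 0 0 -10 0 0 0;38 0 0 -10 0 0 0;38 0 0 0 0 0 0;38 0 0 0 0 0 0'; python3 - <<'E'
from h import *
from bench import readout
c=snap('wrist','w22',(210,110,350,260),5)
goal([.4118,.1695,.183],109.5)
snap('scene','s22',(250,205,330,275),8)
c=snap('top','t22',(190,200,300,290),6)
try:
  e,m=orange(c,(190,200,300,290));print(e,ray(c,*e[0],.036))
except Exception as x: print(x)
E
```

```text
clock: 20.35
eef_pos: [0.5098, -0.0825, 0.1304]
tcp_rot: [-0.17, 0.985, -0.0, 0.0]
wrist_force: [0.2, 0.3, -1.7]
width: 0.437
t 20.40 tcp [509.6 -82.4 130. ] F [-0.9  0.1 -1.2] w 37.9 tooly 109.54 zaxis [ 1.e-04 -0.e+00 -1.e+00]
shift(now axes) mm [  7.8 270.1 -53.1]
rotvec deg [-0.    0.01  0.04] shift(after turn) [  8.1 270.1 -53. ]
max() iterable argument is empty
```

View pics/w22.png

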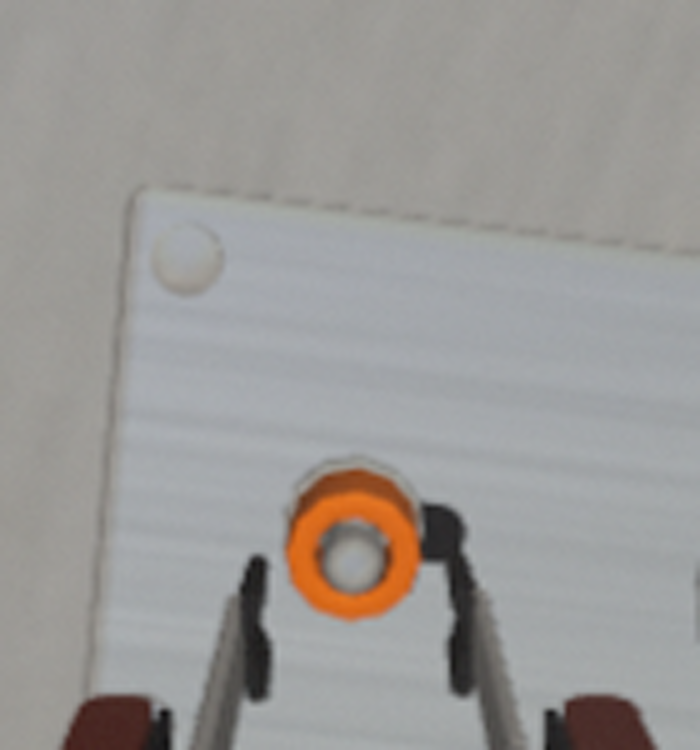

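View pics/s22.png

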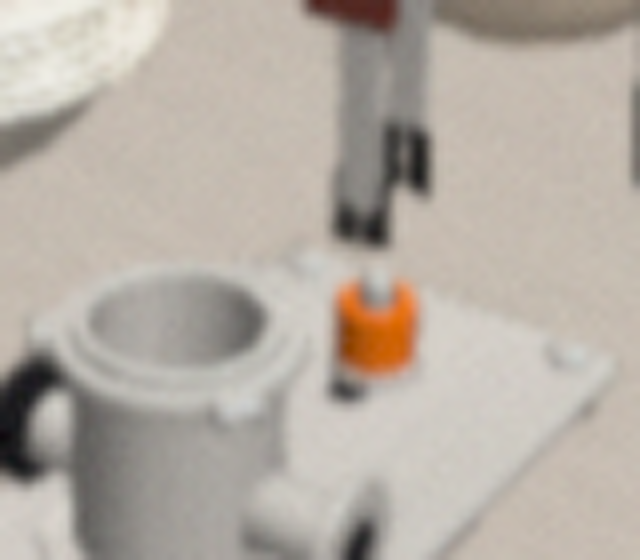

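The ring sits upright on the pin, flush with the seat, with the pin end standing out of it. I'll check its height from depth.

```bash
python3 - <<'E'
from h import *
for n in ('w22','s22','w13'):
  c=ld(n);W=world(c)
  if n!='s22':
    hs=cv2.cvtColor(c["img"],cv2.COLOR_RGB2HSV);m=cv2.inRange(hs,(3,150,120),(22,255,255))>0
    if n=='w13': print('plate z',np.median(W[200:215,210:230,2])); continue
    z=W[m][:,2];print(n,np.percentile(z,[5,50,75,90,97]),'plate',np.median(W[160:200,260:330,2]))
    e,_=orange(c);print(ray(c,*e[0],.036))
  else:
    hs=cv2.cvtColor(c["img"],cv2.COLOR_RGB2HSV);m=cv2.inRange(hs,(3,150,100),(22,255,255))>0;m[:215]=0;m[275:]=0;m[:,:280]=0;m[:,310:]=0
    print(n,np.percentile(W[m][:,2],[1,5,50,95,99]),W[m].mean(0))
E
```

```text
w22 [0.03050567 0.22814581 0.23161595 0.23237049 0.23301305] plate 0.014596939927552871
[ 0.51027187 -0.08310058  0.036     ]
s22 [0.02185955 0.02292872 0.03212905 0.03776459 0.1977019 ] [ 0.49877894 -0.06946391  0.03854645]
plate z 0.014645516486246537
```

```bash
python3 -m handwheel '38 0 0 -14 0 0 0;38 0 0 -20 0 0 0;38 0 0 -19 0 0 0;38 0.5 16 0 0 0 0;38 1 35 0 0 0 0;38 1 35 0 0 0 0;38 1 35 0 0 0 0;38 1 35 0 0 0 0;38 1 35 0 0 0 0;38 1 35 0 0 0 0;38 1 30 0 0 0 0;38 0.5 14 0 0 0 0'; python3 -m handwheel '38 0 0 0 0 0 0;38 0 0 0 0 0 0;38 0 0 0 0 0 0';python3 - <<'E'
from h import *
from bench import readout
c=snap('wrist','w23',(200,180,370,380),4)
goal([.4116,.1695,.183],109.5)
t=snap('top','t23',(190,200,310,290),6)
e,m=orange(t,(190,200,310,290));print(e,ray(t,*e[0],.036))
W=world(t);z=W[m>0];print(np.median(z,0),np.percentile(z[:,2],[10,90]))
E
```

```text
clock: 21.7
eef_pos: [0.4092, 0.1714, 0.1816]
tcp_rot: [-0.171, 0.985, 0.0, -0.001]
wrist_force: [0.4, -0.3, -0.6]
width: 0.436
clock: 22.0
eef_pos: [0.4115, 0.1689, 0.1824]
tcp_rot: [-0.17, 0.986, -0.0, -0.0]
wrist_force: [0.2, -0.6, -1.1]
width: 0.434
t 22.05 tcp [411.7 168.7 182.5] F [ 0.2  0.  -1.7] w 37.9 tooly 109.49 zaxis [-6.e-04 -3.e-04 -1.e+00]
shift(now axes) mm [-0.2  0.8 -0.5]
rotvec deg [-0.01 -0.04 -0.01] shift(after turn) [-0.2  0.8 -0.5]
((276.66925048828125, 243.8989715576172), (7.817114353179932, 8.192728042602539), 1.2808457612991333) [ 0.51014587 -0.08263853  0.036     ]
[ 0.50965838 -0.08328264  0.03607906] [0.02980549 0.03848708]
```

View pics/w23.png

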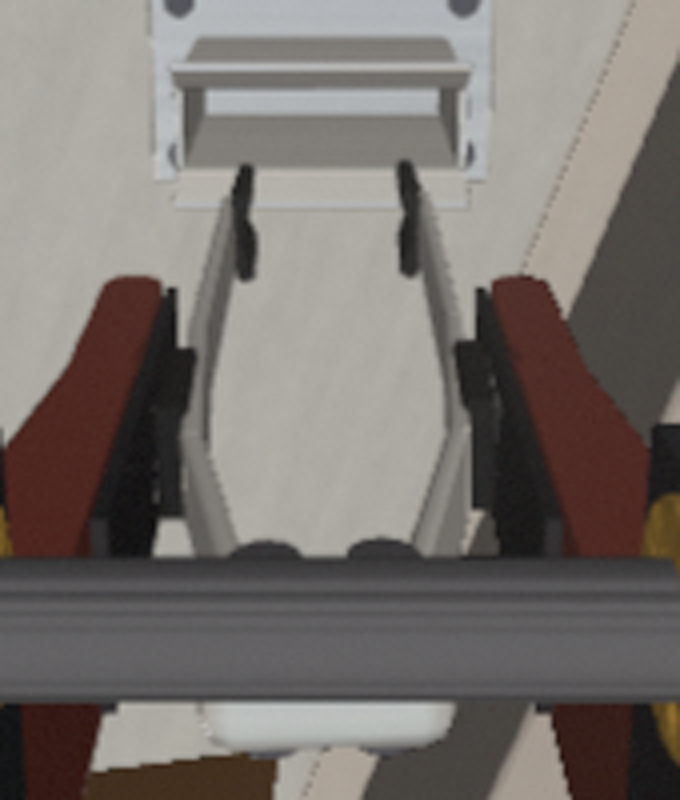

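View pics/t23.png

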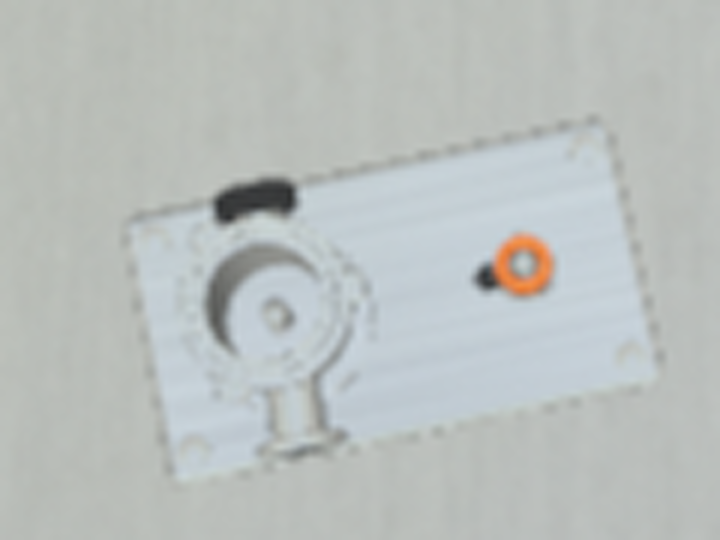

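The ring's top is at z=0.036, so it is home. The wrist view over the stand matches the one right after lift (w4), with x identical and y off by about 0.6 mm. I'll correct that and lower with a check near the mouth.

```bash
python3 -m handwheel '38 0 0.6 0 0 0 0;38 0 0 12 0 0 0;38 0 0 14 0 0 0;38 0 0 8 0 0 0;38 0 0 5 0 0 0;38 0 0 5 0 0 0;38 0 0 0 0 0 0;38 0 0 0 0 0 0';python3 - <<'E'
from h import *
c=snap('wrist','w24',(210,160,350,290),5)
goal([.4116,.1695,.0727],109.5)
snap('scene','s24',(180,225,290,345),5)
E
```

```text
clock: 22.9
eef_pos: [0.4117, 0.17, 0.139]
tcp_rot: [-0.17, 0.985, 0.0, 0.0]
wrist_force: [1.0, -0.0, -0.9]
width: 0.434
t 22.95 tcp [411.8 170.  139.1] F [-0.2  0.5 -1.8] w 38.3 tooly 109.54 zaxis [ 6.e-04  2.e-04 -1.e+00]
shift(now axes) mm [ 0.4 -0.4 66.4]
rotvec deg [0.   0.03 0.04] shift(after turn) [ 0.4 -0.4 66.4]
```

View pics/w24.png

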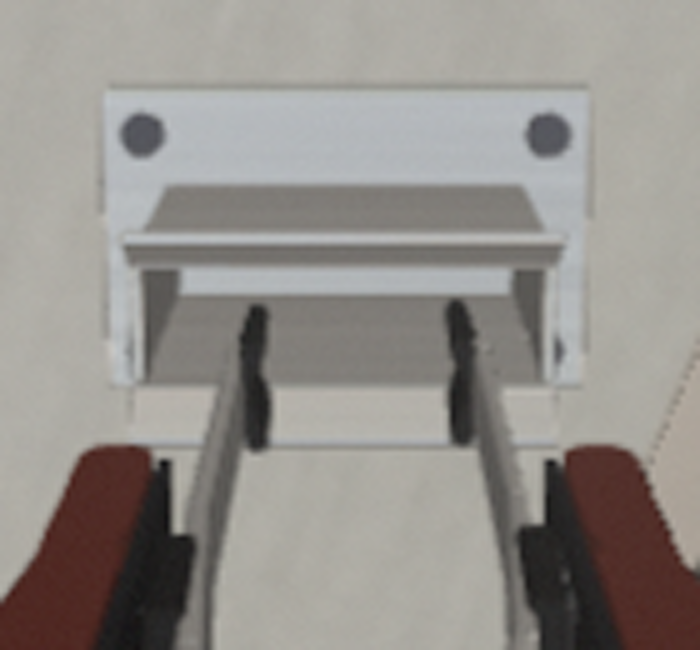

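View pics/s24.png

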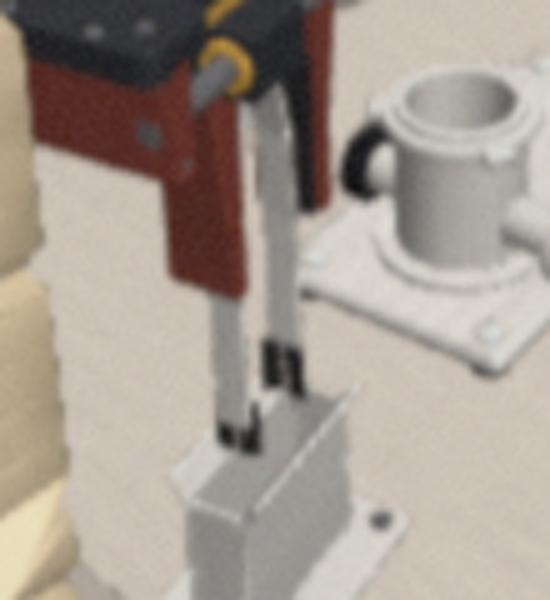

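Tips are over the flared mouth. Descending in stages with force checks.

```bash
python3 -m handwheel '38 0.2 -0.3 4 0 0 0;38 0 0 4 0 0 0;38 0 0 4 0 0 0;38 0 0 4 0 0 0;38 0 0 4 0 0 0;38 0 0 0 0 0 0'; python3 -m handwheel '38 0 0 4 0 0 0;38 0 0 4 0 0 0;38 0 0 4 0 0 0;38 0 0 4 0 0 0;38 0 0 0 0 0 0';python3 - <<'E'
from h import *
c=snap('wrist','w25',(210,160,350,290),5)
goal([.4116,.1695,.0727],109.5)
E
```

```text
clock: 23.6
eef_pos: [0.4111, 0.1694, 0.1183]
tcp_rot: [-0.17, 0.985, -0.0, -0.001]
wrist_force: [-0.2, 0.8, -1.4]
width: 0.435
clock: 24.1
eef_pos: [0.4111, 0.1694, 0.1023]
tcp_rot: [-0.17, 0.985, -0.0, -0.001]
wrist_force: [-0.2, 0.6, -1.8]
width: 0.435
t 24.15 tcp [411.3 169.5 102.5] F [ 0.5  0.4 -1. ] w 38.0 tooly 109.54 zaxis [-7.e-04 -3.e-04 -1.e+00]
shift(now axes) mm [-0.4 -0.1 29.8]
rotvec deg [-0.   -0.04  0.04] shift(after turn) [-0.3 -0.1 29.8]
```

View pics/w25.png

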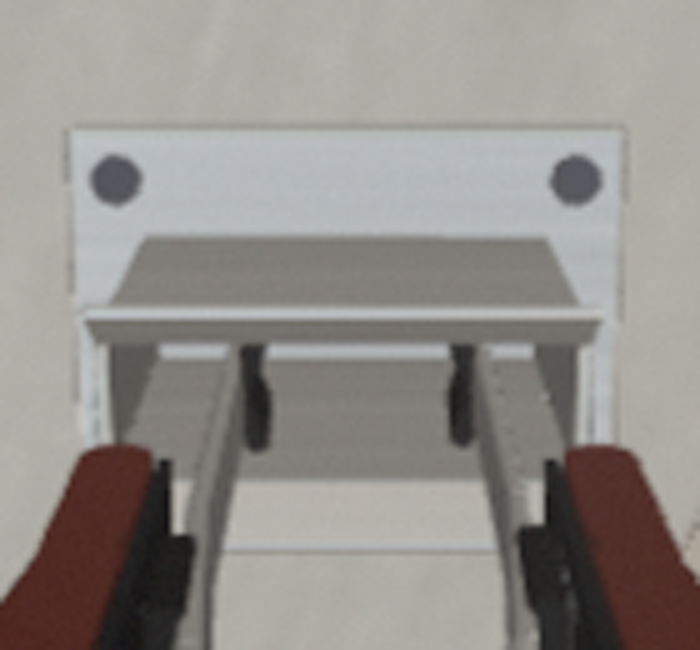

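Inside the pocket without contact force. I'll go down the last 29 mm.

```bash
python3 -m handwheel '38 0 0 5 0 0 0;38 0 0 5 0 0 0;38 0 0 5 0 0 0;38 0 0 5 0 0 0;38 0 0 4 0 0 0;38 0 0 0 0 0 0'; python3 -m handwheel '38 0 0 2 0 0 0;38 0 0 1.5 0 0 0;38 0 0 1 0 0 0;38 0 0 0 0 0 0';python3 -c "
from h import *
goal([.4116,.1695,.0727],109.5)"
```

```text
clock: 24.75
eef_pos: [0.4111, 0.1694, 0.0782]
tcp_rot: [-0.17, 0.985, -0.0, -0.001]
wrist_force: [-0.3, -0.1, -1.9]
width: 0.434
clock: 25.15
eef_pos: [0.4115, 0.1695, 0.0743]
tcp_rot: [-0.17, 0.985, -0.0, -0.0]
wrist_force: [0.3, 0.7, -2.3]
width: 0.434
t 25.15 tcp [411.5 169.5  74.3] F [ 0.3  0.7 -2.3] w 38.1 tooly 109.54 zaxis [-1.e-04 -0.e+00 -1.e+00]
shift(now axes) mm [-0.1 -0.1  1.6]
rotvec deg [ 0.   -0.    0.04] shift(after turn) [-0.1 -0.1  1.6]
```

```bash
python3 -m handwheel '38 0 0 0.7 0 0 0;38 0 0 0.6 0 0 0;38 0 0 0 0 0 0;39 0 0 0 0 0 0;41 0 0 0 0 0 0;43 0 0 0 0 0 0;46 0 0 0 0 0 0;52 0 0 0 0 0 0;62 0 0 0 0 0 0;62 0 0 0 0 0 0;62 0 0 0 0 0 0';python3 -c "
from h import *
goal([.4116,.1695,.0727],109.5)
snap('wrist','w26',(200,180,370,380),4)"
```

```text
clock: 26.25
eef_pos: [0.4115, 0.1696, 0.0731]
tcp_rot: [-0.17, 0.985, 0.0, 0.0]
wrist_force: [0.7, -0.3, 0.2]
width: 0.703
t 26.25 tcp [411.5 169.6  73.1] F [ 0.7 -0.3  0.2] w 61.7 tooly 109.54 zaxis [ 1.e-04  0.e+00 -1.e+00]
shift(now axes) mm [-0.  -0.1  0.4]
rotvec deg [0.   0.01 0.04] shift(after turn) [-0.  -0.1  0.4]
```

View pics/w26.png

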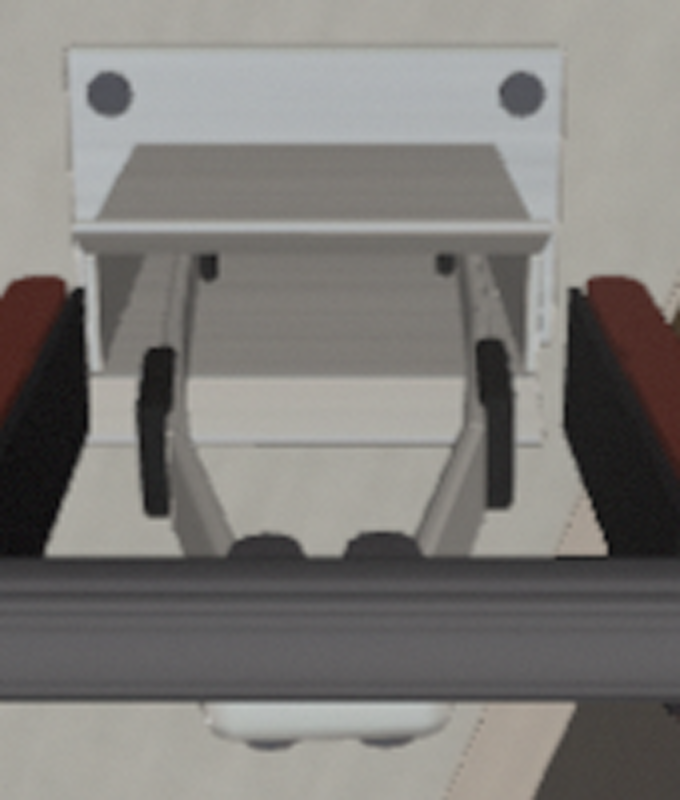

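The tongs are released and upright, clear of both fingers. I'll retreat straight up.

```bash
python3 -m handwheel '62 0 0 -10 0 0 0;62 0 0 -20 0 0 0;62 0 0 -25 0 0 0;62 0 0 -25 0 0 0;62 0 0 -25 0 0 0;62 0 0 -20 0 0 0;62 0 0 -10 0 0 0;62 0 0 0 0 0 0;62 0 0 0 0 0 0';python3 - <<'E'
from h import *
from bench import readout
goal([.4116,.1695,.2],109.5)
snap('wrist','w27',(0,90,400,300),2);s=snap('scene','s27',(200,205,340,345),4)
t=snap('top','t27',(130,195,430,315),2)
e,m=orange(t,(190,200,310,290));W=world(t);print(np.median(W[m>0],0),ray(t,*e[0],.036))
Ws=world(s).reshape(-1,3);b=(abs(Ws[:,0]-.41)<.04)&(abs(Ws[:,1]-.17)<.05)
for lo,hi in((.125,.16),(.08,.1)):
    q=Ws[b&(Ws[:,2]>lo)&(Ws[:,2]<hi)];print(lo,np.round(q.mean(0),4),np.round(q.max(0),3))
W0=world(ld('top0'))
for uv in [(283,155),(410,293)]: print(W0[uv[1],uv[0]],W[uv[1],uv[0]])
E
```

```text
clock: 27.2
eef_pos: [0.4111, 0.1694, 0.2077]
tcp_rot: [-0.17, 0.985, -0.0, -0.0]
wrist_force: [-0.0, 0.2, 0.1]
width: 0.705
t 27.20 tcp [411.1 169.4 207.7] F [-0.   0.2  0.1] w 61.9 tooly 109.54 zaxis [-4.e-04 -1.e-04 -1.e+00]
shift(now axes) mm [-0.5 -0.1  7.7]
rotvec deg [ 0.   -0.02  0.04] shift(after turn) [-0.5 -0.1  7.7]
[ 0.50945826 -0.08330128  0.03590634] [ 0.51014587 -0.08263853  0.036     ]
0.125 [0.409  0.1727 0.1362] [0.421 0.182 0.142]
0.08 [0.4104 0.1711 0.0909] [0.424 0.192 0.1  ]
[ 0.72081796 -0.09569317  0.02957791] [ 0.7204681  -0.09569418  0.03057837]
[ 0.40263736 -0.35044439  0.11736847] [ 0.40265291 -0.35070495  0.11648   ]
```

View pics/s27.png

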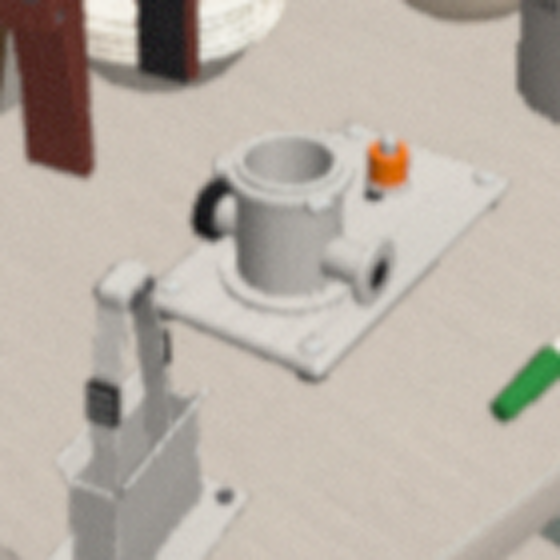

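View pics/w27.png

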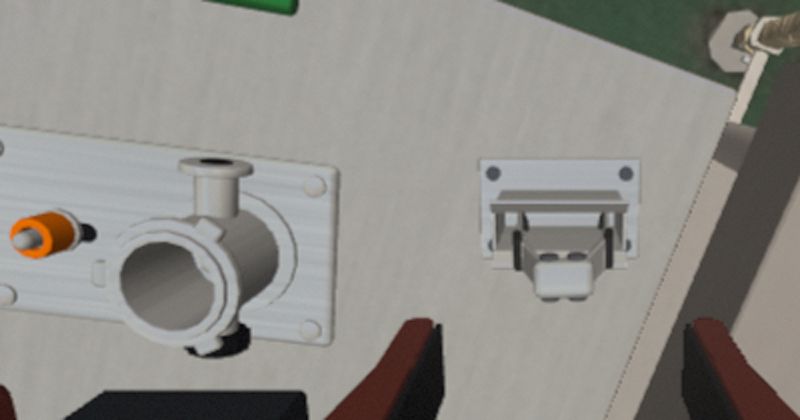

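The views show the tongs upright in the stand, the ring home on the pin (top at z=0.036), the piston and bowls unmoved, and the robot clear. I'll hand in.

```bash
python3 -c "
from bench import workorder
print(workorder.sign_off())"
```

```text
the job is handed in; nothing more can be done
None
```

The job is done and handed in at about 27 s; sign-off gives no verdict. I squeezed the tongs round the orange spacer, pulled it out of the cylinder, pushed it home on the parking pin, and put the tongs back upright in their stand. The fingers only ever held the tongs' pads. The wrist force I read at the end of moves stayed below about 8 N, including the final push onto the seat.

Last checks:
- **Spacer:** its top measured z = 0.036 m, which matches sitting fully on the seat. It stood at about (0.510, -0.083), about 5 mm from my estimate of park_seat, with the pin end showing through it.
- **Tongs:** upright in the stand, with the hinge head at the same height as at the start.
- **Piston and bowls:** the spot I checked on each read the same as at the start, within 1 mm.
- **Robot:** clear of everything, wrist force about zero.

- **Camera disagreement:** the wrist and top cameras differed by 2 to 4 mm, so I aligned by comparing jaws, ring and pin within the same wrist picture.
- **Detent not felt:** I did not see the parking pin's roughly 4 N detent in the force readings. I judged the spacer home from the firm stop, its height and the pictures.

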